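Set the adjustable wrench to the clamp nut and nip it up

TASK

Roll the worm of the adjustable wrench lying on the rubber mat until its jaws just fit the big hexagon nut on the sloping head of the blue panel stand (slack of one to three millimetres). Then use the wrench to turn the nut clockwise until the white paint stripe on the nut lines up with the white stripe on the stand's head, and lay the wrench flat back on the mat. Adjust the jaw only by its worm, turn the nut only with the wrench, and leave everything else where it stands.

Things in the scene. Friction and masses are not known exactly. Their poses are not given: they have to be found in the camera images.
- mat: Black rubber mat, 300 x 220 mm, 4 mm thick, fixed to the bench. Origin: centre of its underside, x along the 300 mm.
- wrench_grip (a point): Loose steel adjustable wrench, 0.45 kg, 203 mm long, worm side up. This point: grip centre, half-way up the handle (8 mm over the wrench's underside). x points along the handle to the head, z out of the upper face. Handle: straight bar 24 mm wide, 16 mm thick, x = -70 to +45 mm. Head: x = 41 to 133 mm, 18 mm thick, up to 80 mm wide, mouth open to +x. Centre of mass near x = 50 mm.
- wrench_fit (a point): Point of the same wrench 111 mm ahead of the grip centre on the handle's centre line, same height and axes: the nut's centre lies here, within a millimetre or two, when the wrench is fully on. The fixed jaw is on the -y side, its face at y = -19 mm; the jaws reach from x = -25 to +22 mm of this point and are 16 mm thick.
- jaw: The wrench's moving jaw. Origin: middle of its face, which slides along the wrench's y; the jaw opening is its y offset from wrench_fit plus 19 mm. It must not be pushed by the fingers (at most about 8 N).
- worm_centre (a point): Centre of the knurled worm, a steel roller 24 mm in diameter and 26 mm long lying across the wrench (axis along its y) in the head's window, 66 mm ahead of the grip centre and 3 mm to +y. Its top stands 25 mm above the wrench's underside, 7 mm proud of the head's upper face. Its orientation turns with it.
- worm (a joint): Turn of the worm, 0 to 6.6 rad; jaw opening = 26 mm + 2.6 mm per rad; starts too narrow. Rolling its top towards the wrench's +x (the jaws) opens the jaws, 12 mm of roll per rad. It stays where left: some 3.5 N along its top rolls it, so a fingertip pressed on it with 10 to 15 N and drawn along x rolls it with little slip; two or more strokes are needed.
- stand: Fixed blue panel stand, base plate 160 x 130 mm (x -70 to +90 mm). Origin: on the bench below the middle of the head. The head is a slab 95 x 85 x 26 mm; its upper face slopes 30 degrees down towards the stand's -x, its middle is 125 mm above the bench, and the nut's axis stands square on it there. A white stripe runs from the washer up the slope (+x).
- hexnut: Steel hexagon nut, origin at its centre: 36 mm across flats, 41.6 mm across corners, 20 mm thick, top chamfered, on a 4 mm washer of 52 mm diameter on the sloping face (nut centre 14 mm off the face). A 22 mm stud stands 9 mm out of it. z points out along the axis; x, which turns with the nut, points through a corner, along the white stripe on the nut.
- nut (a joint): Turn of the nut, rad; grows clockwise seen from outside (down on the nut). 0 when its stripe is in line with the stripe on the stand; it starts at -0.95 to -0.6 and can run past 0. Friction holds it where it is left (0.15 N m).
- spray_can: Bystander: upright aluminium spray can, 64 mm in diameter, 210 mm tall, close to one side of the stand. Origin: centre of its underside.
- tape: Bystander: roll of masking tape lying flat, 104 mm across, 25 mm high, on the other side of the stand. Origin: centre of its underside.
- spanner: Bystander: plain fixed-size spanner, 160 mm long, lying on the bench beside the mat. Origin: centre of its underside.
- sanding_block: Bystander: cork sanding block 115 x 35 x 30 mm lying along the mat's edge. Origin: centre of its underside.
- mixing_cup: Bystander: white cup, 84 mm across the rim, 100 mm tall, between mat and stand, farther back. Origin: centre of its underside.
Not all that is in view belongs to the job. What is shaped like the part that bears wrench_grip but purple or yellow is not meant.

How it is judged:
By the outcome, as a careful person would: the job done as asked, in the order asked, and still so for the second after the job is handed in, with the robot touching nothing.
It also fails if it takes over 72 s, if anything falls off the work surface, if the arm or the gripper's body presses on something with over 40 N, if the wrist force passes 120 N, or if a joint passes its speed limit or range.

ROBOT

A 6-joint arm with a two-finger parallel gripper is mounted at the origin on the work surface. World frame = base frame: x ahead of the robot, y to its left, z up, the work surface at z = 0. Lengths are in mm, angles in rad, forces in N, time in s.
With the tool pointing down it reaches from about 350 to 975 mm from the base axis. Payload 7.1 kg.
Tool frame: the origin (TCP) lies on the front face of the gripper's body, between the roots of the fingers; the fingertips stand 80 mm ahead of it and the grasp point (between the pads) lies 61 mm ahead of it; z points along the fingers, y is the line along which they close (so a half turn about z gives the same grasp; the last joint's range is limited). The gripper opens to 88 mm and grips with 3 to 60 N. Pads are 20 mm wide; open, the fingers measure 115 mm over their backs; the gripper's body (75 mm by 178 mm) begins 61 mm behind the grasp point.
Start: joints at [1.276, 0.423, 1.63, -0, 1.089, -0.019], TCP at [170.167, 601.372, 302.675] pointing down, gripper open.
Joint ranges: [-3, 3], [-0.9, 2.11], [0.09, 2.58], [-1.31, 4.45], [0.11, 2.69], [-2.54, 2.54]. Speed limits (rad/s): [2.39, 2.39, 3.01, 3.14, 3.14, 3.14].

INTERFACE

Orientations are given as a rotation vector (axis times angle).
In Python, from workcell import readout, vision, close_job gives the robot as it stands.
- The arm moves only by the tool servo_tool, never from a script. Its argument "plan" is a list that holds one entry, the list of rows, each a list of 7 numbers: the gripper command: -1 is fully open, 1 is shut, values between are in proportion, then the shift along the world's x, y, z in units of 40 mm (1.0 is 40 mm), then the turn, a rotation vector about the world's x, y, z in units of 5 degrees (1.0 is 5 degrees). A call has 1 to 5 rows; each row shifts and turns the commanded pose from where the row before left it; what a row does not reach is not made up. A row lasts 1/12 s, in which the tool goes at most 41.7 mm and 7.16 degrees, less where a joint would pass 70% of its speed; a pose out of reach is approached as far as the arm can. A call is refused whole if a number of a shift passes 1 or a number of a turn 1, either way. A call with a gripper value outside its range is refused whole. The fingers move at their own pace and stop on an object; the grip force is fixed at half the most. Time passes only in rows, so rows that do not move let the fingers close. It gives the time, the measured TCP pose, the force, the opening and the grip force at its end, in the units of the state.
- readout.get_obs(): the state, without advancing time (a new reading comes with each control period).
- vision.get_image(name): name is "scene" or "side" or "wrist"; returns the picture (384x512x3 uint8, red, green, blue); there is no depth.
- vision.camera_params(name): a dict with "fx", "fy", "cx", "cy" (pixels), "D" ([k1, k2, p1, p2, k3] as OpenCV has them; the pictures are not rectified), "rvec" (rotation vector, rad) and "tvec" (3), from world to camera coordinates, as OpenCV has them; the wrist camera has in their place "hand_eye" (4x4, takes a point from camera to tool coordinates, whose origin is the TCP and whose axes are the flange's). Camera axes: x right, y down, z forward; pixel columns grow to the right and rows downward; lengths in mm; the calibration is good to about 2 mm. A picture is of the moment at which its call begins: read the wrist's pose just before it. camera_params takes no time and is no camera call.
- close_job(): hands the job in; it is judged then, once.
The state is a dict: "t": time; "qpos": joint angles; "qvel": joint speeds; "joint_torque": joint torques, N m; "ee_pos": TCP position; "orientation": TCP orientation; "ft_force": force on the tool from outside, world axes, zero at the start; "moment": the same for the moment, N m; "width": finger opening in mm; "grasp_force": force on a finger pad.
Only numpy, scipy, OpenCV 4.12 (cv2) and the standard library are available. Lean on these libraries where they do the work, as an engineer would, in place of code of your own. Each camera call takes 0.05 s, during which the arm holds its last target. There are 200 camera calls.

## Working session

There is one attempt and no reset: what is moved stays moved. The work goes in short steps, Python scripts to look and compute and a tool call to move; the robot and the scene stay as the last step left them, time stands still between calls to the robot, and variables do not carry over. Pictures are saved under pics/ and viewed, at most 10 in all, crops included, and the job is handed in when it is done.

Besides the shell and the picture viewer there is one more tool, called as name(argument=value, ...) on one line, values as JSON. servo_tool: Moves the arm, as the interface text tells. Its arguments: {"type":"object","properties":{"plan":{"type":"array"}},"required":["plan"]}

```bash
mkdir -p pics; ls
cat > h.py <<'E'
import numpy as np, cv2
from scipy.spatial.transform import Rotation as R
from workcell import readout, vision
def cam(n):
    p=vision.camera_params(n); K=np.array([[p['fx'],0,p['cx']],[0,p['fy'],p['cy']],[0,0,1]]); D=np.array(p['D'],float)
    if 'hand_eye' in p:
        o=readout.get_obs(); T=np.eye(4); T[:3,:3]=R.from_rotvec(o['orientation']).as_matrix(); T[:3,3]=o['ee_pos']
        W=np.linalg.inv(T@np.array(p['hand_eye']))
    else:
        W=np.eye(4); W[:3,:3]=R.from_rotvec(np.ravel(p['rvec'])).as_matrix(); W[:3,3]=np.ravel(p['tvec'])
    return K,D,W
def ray(c,uv):
    K,D,W=c; q=cv2.undistortPoints(np.array(uv,float).reshape(-1,1,2),K,D).reshape(-1,2)
    d=np.c_[q,np.ones(len(q))]@W[:3,:3]; return -W[:3,:3].T@W[:3,3], d/np.linalg.norm(d,axis=1,keepdims=True)
def onz(c,uv,z):
    o,d=ray(c,uv); return o+d*((z-o[2])/d[:,2:])
def onplane(c,uv,p,n):
    o,d=ray(c,uv); return o+d*(((np.array(p)-o)@n)/(d@n))[:,None]
def tri(c1,u1,c2,u2):
    o1,d1=ray(c1,[u1]);o2,d2=ray(c2,[u2]);d1=d1[0];d2=d2[0]
    s=np.linalg.lstsq(np.c_[d1,-d2],o2-o1,rcond=None)[0]; a=o1+s[0]*d1;b=o2+s[1]*d2
    return (a+b)/2,np.linalg.norm(a-b)
def proj(c,P):
    K,D,W=c; return cv2.projectPoints(np.array(P,float).reshape(-1,3),cv2.Rodrigues(W[:3,:3])[0],W[:3,3],K,D)[0].reshape(-1,2)
def shot(n,f=None):
    c=cam(n); im=vision.get_image(n)[:,:,::-1].copy()
    if f: cv2.imwrite('pics/'+f,im)
    return c,im
E
python3 - <<'E'
from h import *
for n in('scene','side','wrist'): 
    c,im=shot(n,n+'0.png'); print(n,c[0][0,0],-c[2][:3,:3].T@c[2][:3,3])
a=[cv2.imread(f'pics/{n}0.png') for n in('scene','side')]
print(readout.get_obs(), vision.camera_params('wrist')['hand_eye'])
E
```

```text
pics
scene 367.73165392213167 [1294.38481917  258.98276125  826.19981613]
side 400.11938729709414 [ 328.6199246  -627.95774584  824.26508102]
wrist 331.5421732496683 [ 98.06747182 621.97705524 383.44080456]
{'t': 0.15, 'qpos': array([ 1.27604016e+00,  4.23705968e-01,  1.63052760e+00, -3.38263391e-05,
        1.08861002e+00, -1.90185463e-02]), 'qvel': array([ 0.00044759, -0.00144853, -0.00144724, -0.00169287,  0.00113765,
       -0.00102674]), 'joint_torque': array([ 8.27194253e-04, -5.44983709e+01, -2.73920774e+01,  6.43825508e-02,
        2.04414118e-02, -3.91531364e-05]), 'ee_pos': array([170.0510718 , 601.05495262, 302.04964918]), 'orientation': array([-4.31709506e-01, -3.11162103e+00,  1.94807690e-03]), 'ft_force': array([-0.73374679,  0.44509108,  0.54802881]), 'moment': array([ 0.01629401,  0.03131903, -0.01732221]), 'grasp_force': 0.0, 'width': 87.80838353337653} [[ 2.46079770e-04 -9.63504227e-01 -2.67693005e-01  7.49798130e+01]
 [ 9.99999921e-01  1.53248198e-04  3.67676636e-04  4.53093570e-01]
 [-3.13234522e-04 -2.67693074e-01  9.63504188e-01 -8.14355246e+01]
 [ 0.00000000e+00  0.00000000e+00  0.00000000e+00  1.00000000e+00]]
```

View pics/scene0.png

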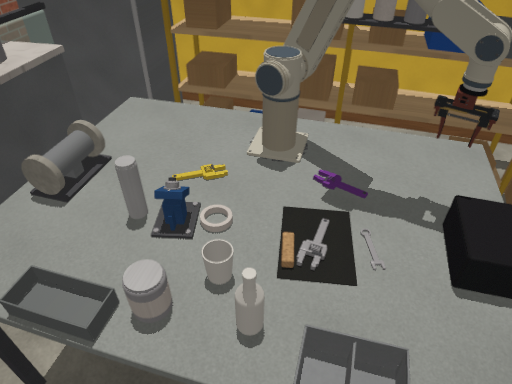

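View pics/side0.png

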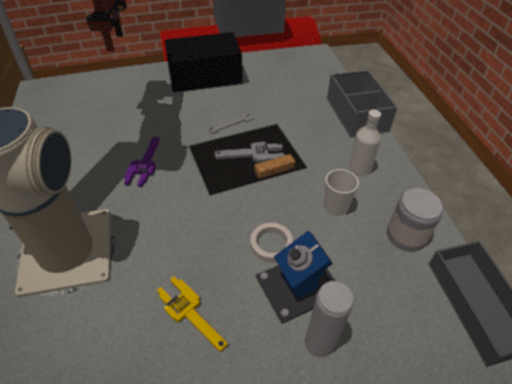

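The scene view shows the grey wrench on the mat at about (315,243), with its handle end at (324,222) and its jaws at (312,262). The blue stand is at (175,207), the can at (132,188), the tape at (216,217) and the cup at (218,262). In the side view the wrench runs from (218,153) to (283,152), the nut is at (300,258) and the can is at (328,318).

Run:
```python
from h import *
s=cam('scene');d=cam('side')
np.set_printoptions(precision=1,suppress=True)
print('handle end',onz(s,[(324,222)],20),onz(d,[(218,153)],20))
print('head',onz(s,[(312,250)],20),onz(d,[(265,151)],20))
print('jaws',onz(s,[(312,262)],16),onz(d,[(283,152)],16))
print('mat scene',onz(s,[(283,209),(354,212),(352,278),(281,268)],4))
print('mat side',onz(d,[(191,150),(275,127),(304,164),(215,203)],4))
print('nut',onz(d,[(300,257)],140))
print('nut tri',tri(s,(173,185),d,(299,256)))
print('stand base',onz(s,[(165,203),(200,205),(193,236),(153,231)],8),onz(d,[(258,276),(292,316)],8))
print('can',onz(s,[(138,216)],0), onz(s,[(127,162)],210),onz(d,[(333,298)],210),'tape',onz(s,[(216,216)],25),'cup',onz(s,[(218,250)],100),onz(d,[(341,181)],100))
print('block',onz(s,[(288,240)],30),onz(d,[(275,165)],30))
# stripes? upscaled crop of the stand & wrench
im=cv2.imread('pics/side0.png'); a=cv2.resize(im[215:315,240:360],None,fx=5,fy=5,interpolation=3)
cv2.imwrite('pics/crop0.png',a[:500,:600])
```

```text
handle end [[434.3 247.6  20. ]] [[426.7 247.9  20. ]]
head [[560.5 229.3  20. ]] [[564.6 226.   20. ]]
jaws [[601.6 236.2  16. ]] [[617.2 214.3  16. ]]
mat scene [[392.2 107.4   4. ]
 [342.6 337.5   4. ]
 [618.2 351.4   4. ]
 [636.6 154.8   4. ]]
mat side [[350.5 296.8   4. ]
 [628.9 347.7   4. ]
 [667.8 163.1   4. ]
 [388.   71.6   4. ]]
nut [[ 521.8 -222.6  140. ]]
nut tri (array([ 521.2, -214.4,  133.6]), np.float64(3.9150320033533696))
stand base [[ 476.2 -282.7    8. ]
 [ 453.1 -164.4    8. ]
 [ 592.6 -130.8    8. ]
 [ 607.3 -259.4    8. ]] [[ 448.8 -172.4    8. ]
 [ 497.7 -284.7    8. ]]
can [[ 552.  -344.9    0. ]] [[ 541.9 -340.1  210. ]] [[ 532.2 -354.5  210. ]] tape [[505.8 -86.6  25. ]] cup [[700.2  -4.3 100. ]] [[700.4  -7.9 100. ]]
block [[549.9 155.4  30. ]] [[575.1 152.1  30. ]]
```

View pics/crop0.png

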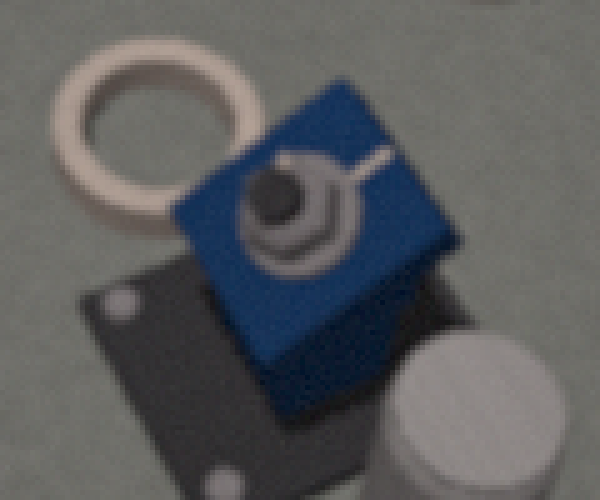

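The crop shows the nut, with its stripe at about 10 to 11 o'clock and the stand stripe up the slope to the right. Next I move the wrist camera over the wrench.

servo_tool(plan=[[[-1, 0.65, -0.61, -0.12, 0, 0, 0.11], [-1, 0.65, -0.61, -0.12, 0, 0, 0.11], [-1, 0.65, -0.61, -0.12, 0, 0, 0.11], [-1, 0.65, -0.61, -0.12, 0, 0, 0.11], [-1, 0.65, -0.61, -0.12, 0, 0, 0.11]]])

```text
t: 0.57
ee_pos: [300.9, 478.1, 278.3]
orientation: [-0.355, -3.121, 0.001]
ft_force: [0.1, -0.1, 0.1]
width: 87.7
grasp_force: 0.0
```

servo_tool(plan=[[[-1, 0.65, -0.61, -0.12, 0, 0, 0.11], [-1, 0.65, -0.61, -0.12, 0, 0, 0.11], [-1, 0.65, -0.61, -0.12, 0, 0, 0.11], [-1, 0.65, -0.61, -0.12, 0, 0, 0.11], [-1, 0.65, -0.61, -0.12, 0, 0, 0.11]]])

```text
t: 0.98
ee_pos: [431.2, 355.9, 254.4]
orientation: [-0.281, -3.129, 0.0]
ft_force: [0.9, 0.5, 0.3]
width: 87.8
grasp_force: 0.0
```

servo_tool(plan=[[[1, 0.65, -0.61, -0.12, 0, 0, 0.11], [1, 0.65, -0.61, -0.12, 0, 0, 0.11], [1, 0.65, -0.61, -0.12, 0, 0, 0.11], [1, 0.65, -0.61, -0.12, 0, 0, 0.11], [1, 0.65, -0.61, -0.12, 0, 0, 0.11]]])

```text
t: 1.4
ee_pos: [561.2, 233.9, 230.3]
orientation: [-0.206, -3.134, 0.0]
ft_force: [0.1, -0.0, 0.1]
width: 57.7
grasp_force: 0.0
```

servo_tool(plan=[[[1, 0, 0, 0, 0, 0, 0], [1, 0, 0, 0, 0, 0, 0], [1, 0, 0, 0, 0, 0, 0], [1, 0, 0, 0, 0, 0, 0]]])

```text
t: 1.73
ee_pos: [559.3, 236.2, 230.6]
orientation: [-0.206, -3.134, 0.0]
ft_force: [-0.1, -0.2, -0.7]
width: 31.2
grasp_force: 0.0
```

Run:
```python
from h import *
c,im=shot('wrist','w1.png'); o=readout.get_obs(); print(o['t'],o['ee_pos'],o['qpos'],o['width'],o['ft_force'])
```

```text
1.7833 [559.22117575 236.34113844 230.78037624] [ 3.80196866e-01  4.85337160e-01  1.72052517e+00  1.92407253e-04
  9.36077480e-01 -1.06031917e+00] 27.410929962212293 [ 0.01096891 -0.26548108  0.16634049]
```

View pics/w1.png

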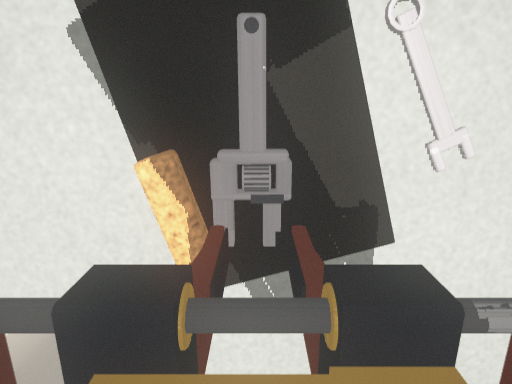

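The wrist view shows the wrench with its handle end at (251,15) and worm at (257,178). The fixed jaw is on the left at (224,228) and the moving jaw on the right at (270,225). The cork block is at (172,205) and the spanner at (430,85).

```bash
cat > wr.py <<'E'
from h import *
np.set_printoptions(precision=2,suppress=True)
def wrench(c,im,rows,jrows,cx0,zt=20.):
    g=cv2.GaussianBlur(im,(3,3),0).max(2).astype(float)
    def edges(r,lo,hi,x0):
        x=np.arange(lo,hi); v=np.interp(x,np.arange(512),g[r]); return x,v
    L=[];Rr=[]
    for r in rows:
        v=g[r,cx0-30:cx0+30]; m=(v>95); 
        # subpixel crossing from centre outward
        k=30
        i=k
        while i<59 and v[i]>75:i+=1
        j=k
        while j>0 and v[j]>75:j-=1
        L.append((cx0-30+j+(75-v[j])/(v[j+1]-v[j]),r)); Rr.append((cx0-30+i-(75-v[i])/(v[i-1]-v[i]),r))
    return onz(c,L,zt),onz(c,Rr,zt)
E
python3 - <<'E'
from wr import *
im=cv2.imread('pics/w1.png');c=cam('wrist')
g=im.max(2)
for r in (30,80,130): print(r,g[r,228:276])
print(240,g[222,205:300]);print(g[235,205:300])
print('col',g[5:30,251]); print('worm col',g[150:215,257]); print('jawtips',g[225:255,230],g[225:255,270])
L,Rr=wrench(c,im,range(35,140,3),[],252)
C=(L+Rr)/2; print(np.median(np.linalg.norm(L-Rr,axis=1)),C[0],C[-1])
E
```

```text
30 [ 53  46  46  52  50  48  50  49  50 129 137 137 140 145 147 144 148 137
  81  81  83  82  83  81  79  83  83  80  82 132 147 148 150 147 142 137
 135 130  71  51  50  52  51  51  51  52  51  50]
80 [ 54  52  49  57  51  52  54  52  49  45 133 140 140 144 144 145 145 147
 147 147 148 147 145 147 145 141 145 148 146 150 149 150 149 148 140 139
 140 133  73  65  78  71  75  72  73  72  76  74]
130 [ 55  51  54  56  52  54  51  53  54  56  53 131 147 142 142 145 147 145
 147 147 145 149 147 147 146 142 146 147 147 146 150 148 148 151 146 143
 143 139  78  60  58  59  55  54  55  57  55  54]
240 [ 79  80  74  77  77  75  76  75 122 149 151 149 148 150 149 150 146 149
 147 144 151 149 145 141 144 146 143 136 129 112  60  61  62  59  61  61
  58  60  58  61  58  57  57  59  54  56  58  55  56  59  59  54  55  55
  58  55  55  70 137 141 140 138 140 142 142 144 143 141 141 144 143 144
 143 139 143 140  57  55  48  55  53  51  52  51  49  48  56  52  54  49
  52  49  50  55  49]
[162 153 118 111 107 111 111 108 109 110 106 107 107 106 103 104 103 103
  83  67  66  63  65 121 145 149 149 1
[... 275 characters left out ...]

col [ 49  50  52  46  51  50  51  77 122 137 139 120  92  80  80  78  81  82
  82  78  79  80  79  82  81]
worm col [146 143 144 149 150 151 148 147 149 150 149 146 142 124  99  80 103 125
 100  97 128 143 120  86 112 142 150 131  98 101 134 148 136 101 101 130
 142 110  96 106  92 110 131 141 120  85  80  80  76  77  80  83  77  70
  61  57  54  54  55  57  57  59  58  56  53]
jawtips [142 141 146 141 142 143 148 148 145 147 149 146 147 147 148 146 148 148
 146 148 146 117  70  63  62  60  61  61  61  59] [140 139 139 140 143 141 142 143 141 142 141 139 142 143 139 140 140 141
 140 140 141 103  51  48  55  52  53  51  49  49]
24.557295951062855 [432.85 248.54  20.  ] [513.77 238.54  20.  ]
```

Run:
```python
from wr import *
im=cv2.imread('pics/w1.png');c=cam('wrist')
L,Rr=wrench(c,im,range(35,140,3),[],252); C=(L+Rr)/2
p=np.polyfit(C[:,0],C[:,1],1); a=np.arctan(p[0]); e=np.array([np.cos(a),np.sin(a)]);n=np.array([-e[1],e[0]])
P0=np.array([500,np.polyval(p,500)]); print('yaw',np.degrees(a))
f=lambda uv,z:(lambda q:((q[:,:2]-P0)@e,(q[:,:2]-P0)@n))(onz(c,uv,z))
end=f([(251,12)],20)[0][0]; tip=f([(230,246),(270,246)],20); wm=f([(257,164),(257,178.5),(257,195)],26)
G=P0+e*(end+70)
print('len',tip[0]-end,'worm from end',wm[0]-end,wm[1],'G',G,'G from tip',P0+e*(tip[0].mean()-133),'G from worm',P0+e*(wm[0][1]-66))
print('jaw faces y',f([(234.3,222),(262,222),(234.3,235),(262.1,235)],20)[1], 'worm sides',f([(243,178),(271,178)],26)[1])
print('W',G+e*66+n*3)
```

```text
yaw -7.03372085426411
len [201.35 201.64] worm from end [121.05 134.04 149.2 ] [3.87 3.77 3.65] G [485.74 242.03] G from tip [484.25 242.21] G from worm [483.79 242.27]
jaw faces y [-17.84   8.11 -18.18   8.15] worm sides [-8.61 16.15]
W [551.61 236.92]
```

servo_tool(plan=[[[1, -0.11, 0.016, -0.72, 0, 0, 0], [1, -0.11, 0.016, -0.72, 0, 0, 0], [1, -0.11, 0.016, -0.72, 0, 0, 0], [1, -0.11, 0.016, -0.7, 0, 0, 0], [1, 0, 0, 0, 0, 0, 0]]])

```text
t: 2.2
ee_pos: [538.3, 237.9, 111.9]
orientation: [-0.203, -3.127, 0.006]
ft_force: [-0.4, -0.9, -0.3]
width: 0.4
grasp_force: 0.0
```

servo_tool(plan=[[[1, 0, 0, -0.07, 0, 0, 0], [1, 0, 0, -0.07, 0, 0, 0], [1, 0, 0, -0.04, 0, 0, 0], [1, 0, 0, 0, 0, 0, 0]]])

```text
t: 2.53
ee_pos: [543.4, 238.4, 110.4]
orientation: [0.207, 3.133, 0.002]
ft_force: [-0.8, 0.5, -0.9]
width: 0.5
grasp_force: 0.0
```

servo_tool(plan=[[[1, 0, 0, -0.05, 0, 0, 0], [1, 0, 0, 0, 0, 0, 0]]])

```text
t: 2.7
ee_pos: [543.6, 238.4, 108.8]
orientation: [0.207, 3.132, 0.002]
ft_force: [-1.1, -0.2, 8.8]
width: 0.2
grasp_force: 4.6
```

servo_tool(plan=[[[1, 0, 0, -0.05, 0, 0, 0], [1, 0, 0, 0, 0, 0, 0]]])

```text
t: 2.87
ee_pos: [543.8, 238.4, 108.2]
orientation: [0.207, 3.132, 0.002]
ft_force: [-6.4, -1.8, 23.3]
width: 0.2
grasp_force: 11.5
```

servo_tool(plan=[[[1, 0.05, -0.006, 0.03, 0, 0, 0], [1, 0.1, -0.012, 0, 0, 0, 0], [1, 0.1, -0.012, 0, 0, 0, 0], [1, 0.1, -0.012, 0, 0, 0, 0]]])

```text
t: 3.2
ee_pos: [557.2, 236.7, 108.7]
orientation: [0.207, 3.133, 0.002]
ft_force: [-6.4, 0.1, 16.7]
width: 0.5
grasp_force: 8.0
```

servo_tool(plan=[[[1, 0.08, -0.01, 0, 0, 0, 0], [1, 0, 0, 0, 0, 0, 0], [1, 0, 0, 0, 0, 0, 0]]])

```text
t: 3.45
ee_pos: [561.1, 236.2, 108.8]
orientation: [0.207, 3.132, 0.002]
ft_force: [-3.0, -0.5, 14.2]
width: 0.6
grasp_force: 6.7
```

servo_tool(plan=[[[1, 0, 0, 0.15, 0, 0, 0], [1, -0.24, 0.029, 0, 0, 0, 0], [1, -0.24, 0.029, 0, 0, 0, 0], [1, 0, 0, 0, 0, 0, 0], [1, 0, 0, -0.1, 0, 0, 0]]])

```text
t: 3.87
ee_pos: [539.8, 238.3, 108.5]
orientation: [-0.206, -3.135, 0.0]
ft_force: [-2.4, 0.3, 5.8]
width: 0.3
grasp_force: 3.2
```

servo_tool(plan=[[[1, 0, 0, -0.05, 0, 0, 0], [1, 0, 0, 0, 0, 0, 0]]])

```text
t: 4.03
ee_pos: [540.2, 238.4, 107.2]
orientation: [-0.207, -3.134, 0.0]
ft_force: [-7.6, -0.7, 18.9]
width: 0.4
grasp_force: 10.2
```

servo_tool(plan=[[[1, 0.07, -0.008, 0, 0, 0, 0], [1, 0.1, -0.012, 0, 0, 0, 0], [1, 0.1, -0.012, 0, 0, 0, 0], [1, 0.1, -0.012, 0, 0, 0, 0], [1, 0.1, -0.012, 0, 0, 0, 0]]])

```text
t: 4.45
ee_pos: [559.7, 236.0, 108.4]
orientation: [0.206, 3.135, -0.0]
ft_force: [-7.1, -3.2, 24.2]
width: 0.5
grasp_force: 12.5
```

servo_tool(plan=[[[1, 0, 0, 0, 0, 0, 0], [1, 0, 0, 0, 0, 0, 0]]])

```text
t: 4.62
ee_pos: [560.7, 235.9, 108.4]
orientation: [0.206, 3.132, 0.001]
ft_force: [-3.9, -4.9, 23.3]
width: 0.6
grasp_force: 11.4
```

servo_tool(plan=[[[1, 0, 0, 0.17, 0, 0, 0], [1, -0.22, 0.027, 0, 0, 0, 0], [1, -0.2, 0.025, 0, 0, 0, 0], [1, 0, 0, 0, 0, 0, 0], [1, 0, 0, -0.1, 0, 0, 0]]])

```text
t: 5.03
ee_pos: [541.7, 238.2, 108.8]
orientation: [-0.206, -3.134, 0.001]
ft_force: [-2.0, 0.5, 9.3]
width: 0.6
grasp_force: 5.2
```

servo_tool(plan=[[[1, 0, 0, -0.06, 0, 0, 0], [1, 0, 0, 0, 0, 0, 0]]])

```text
t: 5.2
ee_pos: [542.0, 238.2, 107.7]
orientation: [-0.207, -3.133, 0.001]
ft_force: [-9.1, -0.9, 22.4]
width: 0.7
grasp_force: 11.8
```

servo_tool(plan=[[[1, 0.07, -0.008, 0, 0, 0, 0], [1, 0.1, -0.012, 0, 0, 0, 0], [1, 0.1, -0.012, 0, 0, 0, 0], [1, 0, 0, 0, 0, 0, 0], [1, 0, 0, 0, 0, 0, 0]]])

```text
t: 5.62
ee_pos: [554.3, 236.8, 108.5]
orientation: [0.206, 3.133, 0.0]
ft_force: [-4.2, -4.2, 24.1]
width: 0.4
grasp_force: 11.7
```

servo_tool(plan=[[[1, -0.1, 0, 0.6, 0, 0, 0], [1, -0.1, 0, 0.9, 0, 0, 0], [1, -0.1, 0, 0.9, 0, 0, 0], [1, 0, 0, 0, 0, 0, 0], [1, 0, 0, 0, 0, 0, 0]]])

```text
t: 6.03
ee_pos: [542.3, 237.2, 204.3]
orientation: [0.206, 3.131, 0.003]
ft_force: [0.9, -0.3, -0.2]
width: 0.4
grasp_force: 0.0
```

Run:
```python
from h import *
c,im=shot('wrist','w2.png'); o=readout.get_obs(); print(o['t'],o['ee_pos'],o['qvel'])
```

```text
6.0833 [541.48009468 236.85202924 202.67771274] [-0.00040439  0.0339557   0.01739363  0.00199935  0.00139788  0.00015353]
```

View pics/w2.png

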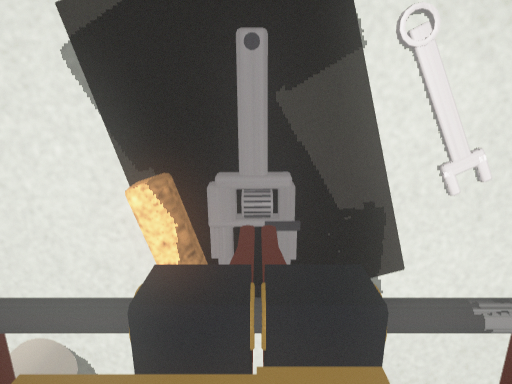

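The worm is at (257,203), and the fingers cover the jaw gap. I shift the camera forward to see the jaws.

servo_tool(plan=[[[1, 0.6, 0, 0.3, 0, 0, 0], [1, 0.7, 0, 0.3, 0, 0, 0], [1, 0, 0, 0, 0, 0, 0], [1, 0, 0, 0, 0, 0, 0], [1, 0, 0, 0, 0, 0, 0]]])

```text
t: 6.5
ee_pos: [592.1, 236.3, 224.3]
orientation: [-0.207, -3.131, 0.003]
ft_force: [0.3, -1.3, -1.3]
width: 0.8
grasp_force: 0.0
```

Run:
```python
from h import *
c,im=shot('wrist','w3.png'); o=readout.get_obs(); print(o['t'],o['ee_pos'],o['qvel'])
g=im.max(2)
# predicted pixel rows of jaw at wrench x
e=np.array([np.cos(np.radians(-7.03)),np.sin(np.radians(-7.03))]);n=np.array([-e[1],e[0]]);G=np.array([485,242.1])
for x in (66,100,111,120,128):
    u=proj(c,[[*(G+x*e+y*n),20] for y in(-19,0,19)]); print(x,u.round(1).tolist())
    r=int(u[1,1]); a=int(u[0,0])-12; print(a,g[r,a:int(u[2,0])+35].tolist())
```

```text
6.55 [591.80781584 236.28188526 224.44615836] [ 0.00106179 -0.0107141   0.00481506  0.00035879  0.00287107 -0.00115958]
66 [[226.0, 143.9], [248.1, 143.7], [270.2, 143.5]]
213 [148, 142, 147, 149, 143, 145, 144, 146, 147, 148, 147, 144, 145, 142, 142, 139, 138, 129, 128, 63, 55, 60, 59, 145, 152, 134, 132, 134, 134, 132, 134, 135, 133, 137, 131, 135, 134, 132, 133, 134, 132, 132, 137, 135, 135, 136, 134, 133, 136, 136, 126, 134, 154, 145, 62, 57, 59, 51, 60, 122, 135, 141, 140, 140, 139, 138, 141, 140, 143, 139, 140, 141, 142, 140, 140, 111, 56, 51, 52, 55, 56, 57, 52, 51, 57, 49, 48, 55, 54, 51, 53, 52]
100 [[227.3, 182.4], [248.7, 182.2], [270.2, 182.0]]
215 [147, 148, 145, 149, 149, 147, 142, 142, 145, 139, 142, 137, 126, 127, 66, 58, 60, 61, 57, 56, 58, 59, 54, 58, 59, 60, 58, 60, 57, 54, 59, 56, 56, 55, 59, 52, 55, 53, 55, 53, 56, 50, 51, 53, 54, 57, 56, 53, 54, 60, 55, 55, 57, 52, 56, 55, 121, 139, 142, 142, 142, 144, 142, 142, 144, 141, 140, 140, 141, 142, 141, 145, 147, 143, 144, 91, 54, 54, 48, 50, 52, 56, 53, 51, 51, 54, 52, 46, 53, 52]
111 [[227.7, 194.4], [248.9, 194.2], 
[... 596 characters left out ...]
, 57, 59, 57, 53, 55, 56, 53, 58, 55, 54, 53, 50, 54, 54, 48, 53, 52, 55, 51, 54, 52, 59, 54, 54, 52, 55, 53, 128, 142, 142, 142, 138, 140, 140, 141, 143, 141, 139, 141, 143, 116, 58, 51, 52, 54, 51, 52, 51, 50, 54, 55, 54, 51, 53, 53, 45, 53, 50, 53, 50, 53]
128 [[228.3, 212.4], [249.2, 212.2], [270.1, 212.1]]
216 [148, 147, 148, 147, 147, 144, 147, 145, 147, 149, 148, 149, 132, 112, 62, 58, 59, 58, 58, 58, 58, 56, 58, 60, 55, 56, 58, 59, 59, 56, 53, 53, 55, 57, 52, 51, 55, 53, 52, 52, 53, 56, 52, 53, 53, 51, 52, 50, 54, 52, 51, 55, 52, 51, 56, 128, 142, 140, 141, 140, 141, 139, 142, 144, 141, 142, 142, 142, 95, 54, 54, 50, 53, 49, 50, 53, 53, 49, 53, 51, 51, 53, 53, 46, 52, 51, 51, 49, 51]
```

Run:
```python
from wr import *
im=cv2.imread('pics/w3.png');c=cam('wrist')
L,Rr=wrench(c,im,range(8,105,3),[],246); C=(L+Rr)/2
p=np.polyfit(C[:,0],C[:,1],1); a=np.arctan(p[0]); e=np.array([np.cos(a),np.sin(a)]);n=np.array([-e[1],e[0]])
P0=np.array([500,np.polyval(p,500)]); w=np.median((Rr-L)[:,:2]@n); print('yaw',np.degrees(a),'width',w,P0)
f=lambda uv,z:(onz(c,uv,z)[:,:2]-P0)@n
print('top z20',f([(227.0,194),(270.6,194),(227.3,204),(270.6,204)],20)); print('bottom z4',f([(229,194),(229.6,204)],4))
K,D,W=c; print(-W[:3,:3].T@W[:3,3])
```

```text
yaw -7.094734942549704 width 24.50028279171275 [500.  240.1]
top z20 [-19.37  19.65 -19.4   19.67]
bottom z4 [-19.07 -18.8 ]
[517.98 246.95 306.15]
```

The opening comes out at about 38.3 mm, so about 2 mm slack, which is good. Next I grasp the handle at wrench x≈27.

servo_tool(plan=[[[-0.1, -0.67, 0.02, -0.2, 0, 0, 0.1], [-0.1, -0.67, 0.02, -0.5, 0, 0, 0], [-0.1, -0.66, 0.02, -0.7, 0, 0, 0], [-0.1, 0, 0, -0.7, 0, 0, 0], [-0.1, 0, 0, -0.6, 0, 0, 0]]])

```text
t: 6.97
ee_pos: [509.8, 238.6, 116.6]
orientation: [-0.191, -3.132, 0.003]
ft_force: [0.6, -0.2, 0.3]
width: 30.4
grasp_force: 0.0
```

servo_tool(plan=[[[-0.1, 0, 0, -0.4, 0, 0, 0], [-0.1, 0, 0, -0.2, 0, 0, 0], [-0.1, 0, 0, 0, 0, 0, 0], [-0.1, 0, 0, 0, 0, 0, 0]]])

```text
t: 7.3
ee_pos: [512.8, 239.0, 94.4]
orientation: [-0.193, -3.135, 0.001]
ft_force: [-1.0, -0.8, -0.8]
width: 48.0
grasp_force: 0.0
```

servo_tool(plan=[[[-0.1, -0.02, 0, -0.12, 0, 0, 0], [-0.1, 0, 0, -0.1, 0, 0, 0], [-0.1, 0, 0, 0, 0, 0, 0]]])

```text
t: 7.55
ee_pos: [512.5, 239.1, 86.0]
orientation: [0.193, 3.135, 0.0]
ft_force: [0.7, -0.5, -0.5]
width: 48.5
grasp_force: 0.0
```

servo_tool(plan=[[[1, 0, 0, 0, 0, 0, 0], [1, 0, 0, 0, 0, 0, 0], [1, 0, 0, 0, 0, 0, 0], [1, 0, 0, 0, 0, 0, 0], [1, 0, 0, 0, 0, 0, 0]]])

```text
t: 7.97
ee_pos: [512.6, 239.0, 86.1]
orientation: [0.193, 3.136, -0.0]
ft_force: [-0.5, -1.8, 3.1]
width: 23.7
grasp_force: 30.0
```

Run:
```python
from wr import *
s=cam('side'); cr=lambda p:(240+(p[0]+.5)/5-.5,215+(p[1]+.5)/5-.5)
pk=[cr(p) for p in [(343,80),(172,210),(268,362),(460,238),(355,177),(390,153),(275,197),(300,214),(288,158)]]
psi=np.radians(12); F=np.array([525,-218,125.])
for k in range(6):
    cx=np.array([np.cos(psi),np.sin(psi),0]); n=-.5*cx+np.array([0,0,.866])
    q=onplane(s,pk[:6],F,n); Fn=q[:4].mean(0)
    W=onplane(s,[pk[7]],F+4*n,n)[0]-4*n; S=onplane(s,[pk[6]],F+33*n,n)[0]-33*n
    up=.866*cx+np.array([0,0,.5]); ey=np.cross(n,up)
    d=(q[0]+q[3]-q[1]-q[2]); psi+=np.arctan2(d@ey,d@up*.866)*.9
    F=np.array([*((W+S)/2)[:2],125]) ; F=F
    # slide along the plane to z=125
print('psi',np.degrees(psi),'F corners',Fn,'washer',W,'stud',S)
L=lambda a,b:np.linalg.norm(q[a]-q[b]); print('sizes',L(0,1),L(3,2),L(0,3),L(1,2))
st=q[5]-q[4]; print('stripe ang',np.degrees(np.arctan2(st@ey,st@up)))
N=onplane(s,[pk[8]],F+24*n,n)[0]-F; print('nut stripe ang',np.degrees(np.arctan2(N@ey,N@up)),np.linalg.norm(N-24*n))
```

```text
psi 11.013243513894398 F corners [ 527.23 -218.77  125.62] washer [ 525.89 -216.23  125.14] stud [ 525.81 -218.32  124.86]
sizes 91.30561908829542 91.85197437339498 87.87018269035033 81.49598216198254
stripe ang -0.8686548776637742
nut stripe ang 52.724810125637326 18.27578088743061
```

```bash
cat > pl.py <<'E'
from wr import *
def frame(psi,alpha):
    psi,alpha=np.radians([psi,alpha]); cx=np.array([np.cos(psi),np.sin(psi),0]); z=np.array([0,0,1.])
    n=-.5*cx+np.sqrt(.75)*z; up=np.sqrt(.75)*cx+.5*z; ey=np.cross(n,up); h=np.cos(alpha)*up+np.sin(alpha)*ey
    Rt=np.c_[h,np.cross(-n,h),-n]; return n,up,ey,h,Rt
def go(p,Rt):
    o=readout.get_obs(); Rc=R.from_rotvec(o['orientation'])
    print('shift/40',(p-o['ee_pos'])/40,'turn/5deg',np.degrees((R.from_matrix(Rt)*Rc.inv()).as_rotvec())/5,'now',o['ee_pos'],'q',o['qpos'])
E
python3 - <<'E'
from pl import *
F=np.array([526,-217.5,125]);n,up,ey,h,Rt=frame(11,170); N=F+14*n
he=np.array(vision.camera_params('wrist')['hand_eye'])
for y in (-75,):
    pc=he@np.array([y,-25,250,1]); p=N-Rt@pc[:3]
    print('look TCP',p,'fit at',p+Rt@[-83.25,0,74], 'px',331*y/250+256,192-331*25/250); go(p,Rt)
print('engaged TCP',N+83.25*h+74*n,'N',N,'h',h,'n',n)
E
```

```text
look TCP [ 462.46 -161.09  303.23] fit at [ 571.24 -154.67  280.13] px 156.7 158.9
shift/40 [ -1.25 -10.     5.43] turn/5deg [ 0.73 -5.96  1.57] now [512.64 238.97  86.13] q [ 0.42  0.66  1.86 -0.    0.62 -1.03]
engaged TCP [ 410.35 -225.25  160.22] N [ 519.13 -218.84  137.12] h [-0.87  0.01 -0.49] n [-0.49 -0.1   0.87]
```

servo_tool(plan=[[[1, 0, 0, 0.5, 0, 0, 0], [1, 0, 0, 0.8, 0, 0, 0], [1, 0, -0.4, 0.7, 0, 0, 0], [1, -0.1, -0.8, 0.264, 0.056, -0.458, 0.121], [1, -0.1, -0.8, 0.264, 0.056, -0.458, 0.121]]])

```text
t: 8.38
ee_pos: [505.2, 159.1, 188.2]
orientation: [0.152, 3.055, 0.024]
ft_force: [0.1, -0.1, -4.8]
width: 24.0
grasp_force: 30.0
```

servo_tool(plan=[[[1, -0.1, -0.8, 0.264, 0.056, -0.458, 0.121], [1, -0.1, -0.8, 0.264, 0.056, -0.458, 0.121], [1, -0.1, -0.8, 0.264, 0.056, -0.458, 0.121], [1, -0.1, -0.8, 0.264, 0.056, -0.458, 0.121], [1, -0.1, -0.8, 0.264, 0.056, -0.458, 0.121]]])

```text
t: 8.8
ee_pos: [483.2, -2.1, 239.7]
orientation: [0.068, 2.863, 0.074]
ft_force: [-0.2, 0.1, -4.3]
width: 23.7
grasp_force: 30.0
```

servo_tool(plan=[[[1, -0.1, -0.8, 0.264, 0.056, -0.458, 0.121], [1, -0.1, -0.8, 0.264, 0.056, -0.458, 0.121], [1, -0.1, -0.8, 0.264, 0.056, -0.458, 0.121], [1, -0.1, -0.8, 0.264, 0.056, -0.458, 0.121], [1, -0.1, -0.8, 0.264, 0.056, -0.458, 0.121]]])

```text
t: 9.22
ee_pos: [463.4, -161.9, 292.7]
orientation: [-0.01, 2.663, 0.12]
ft_force: [1.1, 0.4, -4.5]
width: 23.8
grasp_force: 30.0
```

servo_tool(plan=[[[1, -0.05, 0, 0, 0.056, -0.458, 0.121], [1, 0, 0, 0, 0, 0, 0], [1, 0, 0, 0, 0, 0, 0], [1, 0, 0, 0, 0, 0, 0]]])

```text
t: 9.55
ee_pos: [466.6, -153.6, 298.7]
orientation: [-0.015, 2.641, 0.118]
ft_force: [-0.1, -0.3, -4.2]
width: 23.8
grasp_force: 30.0
```

Run:
```python
from pl import *
c,im=shot('wrist','w4.png'); o=readout.get_obs(); print(o['t'],o['ee_pos'],o['qpos'],o['width'])
shot('scene','s4.png'); shot('side','d4.png')
```

```text
9.6 [ 466.79 -153.4   298.67] [-0.48  0.13  2.13  0.61  0.55 -2.54] 23.442593014954994
```

View pics/w4.png

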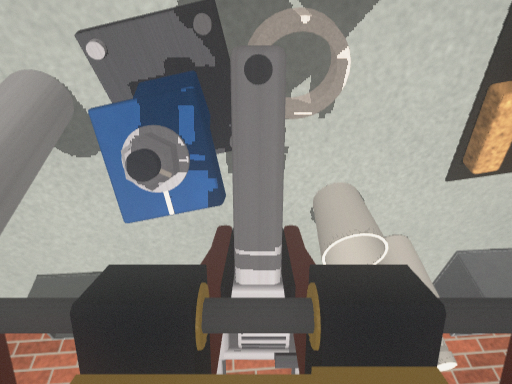

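The wrist view shows the washer and nut at about (153,160), the stand stripe from (166,192) to (172,213), the tape at (300,65) and the cup at (350,225). q6 has reached its limit, so I will use the next hexagon flat, with the handle at 110° going to 60°. I enlarge the nut next.

Run:
```python
from pl import *
im=cv2.imread('pics/w4.png'); a=cv2.resize(im[90:230,80:235],None,fx=4,fy=4,interpolation=3); a=np.clip(a*1.3,0,255).astype(np.uint8); cv2.imwrite('pics/crop4.png',a)
# arm model
C=None; o=readout.get_obs(); q0=[1.27604,.423706,1.630528,0,1.08861,-.019]; r0=[-.4317095,-3.111621,.001948]
E_=lambda q:R.from_euler('ZYZYZ',[q[0],q[1]+q[2],q[3],q[4],q[5]])
C=E_(q0).inv()*R.from_rotvec(r0); print('C',C.as_matrix().round(3).tolist())
print('check',np.degrees(((E_(o['qpos'])*C).inv()*R.from_rotvec(o['orientation'])).magnitude()))
D=[(q0,[170.05,601.05,302.05]),([.3802,.485337,1.720525,0,.936077,-1.0603],[559.22,236.34,230.78]),(o['qpos'],o['ee_pos'])]
A=[];b=[]
for q,p in D:
    z=E_(q).as_matrix()[:,2]; c1=np.array([np.cos(q[0]),np.sin(q[0]),0]); k=np.array([0,0,1.])
    A.append(np.c_[k,np.sin(q[1])*c1+np.cos(q[1])*k,np.sin(q[1]+q[2])*c1+np.cos(q[1]+q[2])*k,z]); b.append(p)
x,res,*_=np.linalg.lstsq(np.vstack(A),np.hstack(b),rcond=None); print('d1,L1,L2,d6',x,res)
np.save('arm.npy',x)
```

```text
Traceback (most recent call last):
  File "scipy/spatial/transform/_rotation.pyx", line 1413, in scipy.spatial.transform._rotation.Rotation.from_euler
ValueError: Expected axis specification to be a non-empty string of upto 3 characters, got ZYZYZ
```

View pics/crop4.png

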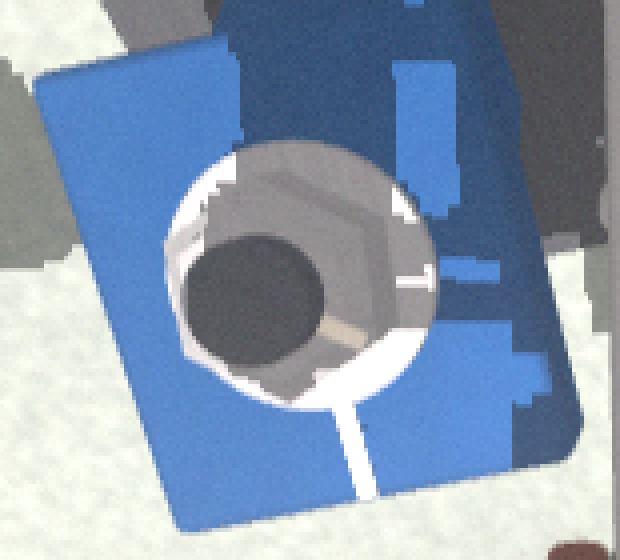

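The crop shows the washer centre at (302,275), the stud top at (255,300), the nut stripe from (322,325) to (365,343) and the stand stripe from (343,403) to (368,498).

```bash
cat >> pl.py <<'E'
def E_(q): return R.from_euler('ZYZ',[q[0],q[1]+q[2],q[3]])*R.from_euler('YZ',[q[4],q[5]])
C_=E_([1.27604,.423706,1.630528,0,1.08861,-.019]).inv()*R.from_rotvec([-.4317095,-3.111621,.001948])
def ik(p,Rt,x,g):
    from scipy.optimize import least_squares
    def f(q):
        z=E_(q).as_matrix()[:,2]; c1=np.array([np.cos(q[0]),np.sin(q[0]),0]); k=np.array([0,0,1.])
        P=np.c_[k,np.sin(q[1])*c1+np.cos(q[1])*k,np.sin(q[1]+q[2])*c1+np.cos(q[1]+q[2])*k,z]@x
        return np.r_[(P-p)/100,((E_(q)*C_).inv()*R.from_matrix(Rt)).as_rotvec()]
    r=least_squares(f,g,bounds=([-3,-.9,.09,-1.31,.11,-2.54],[3,2.11,2.58,4.45,2.69,2.54])); return r.x,r.cost
E
python3 - <<'E'
from pl import *
o=readout.get_obs(); q0=[1.27604,.423706,1.630528,0,1.08861,-.019]
print('check',np.degrees(((E_(o['qpos'])*C_).inv()*R.from_rotvec(o['orientation'])).magnitude()))
D=[(q0,[170.05,601.05,302.05]),([.3802,.485337,1.720525,0,.936077,-1.0603],[559.22,236.34,230.78]),(o['qpos'],o['ee_pos'])]
A=[];b=[]
for q,p in D:
    z=E_(q).as_matrix()[:,2]; c1=np.array([np.cos(q[0]),np.sin(q[0]),0]); k=np.array([0,0,1.])
    A.append(np.c_[k,np.sin(q[1])*c1+np.cos(q[1])*k,np.sin(q[1]+q[2])*c1+np.cos(q[1]+q[2])*k,z]); b.append(p)
x,res,*_=np.linalg.lstsq(np.vstack(A),np.hstack(b),rcond=None); print('d1,L1,L2,d6',x,res); np.save('arm.npy',x)
c=cam('wrist'); cr=lambda p:(80+(p[0]+.5)/4-.5,90+(p[1]+.5)/4-.5)
pk=[cr(p) for p in [(343,403),(368,498),(255,300),(302,275),(322,325),(365,343)]]
psi=11.; F=np.array([526,-217.5,125])
for i in range(6):
    n,up,ey,_,_=frame(psi,0)
    W=onplane(c,[pk[3]],F+4*n,n)[0]-4*n; S=onplane(c,[pk[2]],F+33*n,n)[0]-33*n; F=(W+S)/2; F=F-up*((F[2]-125)/up[2])
    q=onplane(c,pk[:2],F,n); d=q[1]-q[0]; da=np.degrees(np.arctan2(d@ey,d@up)); psi+=da*.9
s=onplane(c,pk[4:],F+24*n,n); d=s[1]-s[0]; m=s.mean(0)-F
print('psi',psi,'F',F,'W',W,'S',S,'stripe off',((q-F)@ey))
print('nut stripe dir',np.degrees(np.arctan2(d@ey,d@up)),'radial',np.degrees(np.arctan2(m@ey,m@up)))
for a in (112,85,60):
    n,up,ey,h,Rt=frame(psi,a); p=F+14*n+83.25*h+74*n
    print(a,p,ik(p,Rt,x,np.array(o['qpos'])), 'above', ik(p+40*n,Rt,x,np.array(o['qpos'])))
E
```

```text
check 0.0026124590325098196
d1,L1,L2,d6 [187.71 597.38 416.46 239.47] [579.03]
psi 11.353613053625672 F [ 525.42 -214.51  125.  ] W [ 524.12 -215.27  124.18] S [ 524.04 -214.29  124.24] stripe off [-0.46 -0.46]
nut stripe dir 55.96573160006861 radial 53.24241027281586Traceback (most recent call last):
  File "<stdin>", line 22, in <module>
  File "pl.py", line 17, in ik
    r=least_squares(f,g,bounds=([-3,-.9,.09,-1.31,.11,-2.54],[3,2.11,2.58,4.45,2.69,2.54])); return r.x,r.cost
    return func(*args, **kwargs)
    raise ValueError("Initial guess is outside of provided bounds")
ValueError: Initial guess is outside of provided bounds
```

Run:
```python
from pl import *
x=np.load('arm.npy'); F=np.array([525.4,-215.5,125]); g=np.array([-.3,.2,2,.5,.6,-1.5])
for a in (114,85,60):
    n,up,ey,h,Rt=frame(11.2,a); p=F+14*n+83.25*h+74*n
    q,cst=ik(p,Rt,x,g); q2,c2=ik(p+40*n,Rt,x,g); print(a,p,q,round(cst,5),q2,round(c2,5)); g=q
n,up,ey,h,Rt=frame(11.2,114); N=F+14*n
p=N+83.25*h+74*n+45*n; go(p,Rt); print('n',n,'h',h,'up',up,'ey',ey)
```

```text
114 [ 438.7  -155.14  184.28] [-0.51  0.29  2.36  1.36  0.34 -2.4 ] 0.0 [-0.54  0.2   2.35  1.09  0.39 -2.15] 0.0
85 [ 472.29 -141.47  204.84] [-0.43  0.28  2.29  1.15  0.33 -1.61] 0.0 [-0.47  0.2   2.28  0.93  0.39 -1.4 ] 0.0
60 [ 503.6  -146.32  222.02] [-0.41  0.29  2.2   0.96  0.36 -0.95] 0.0 [-0.44  0.21  2.19  0.8   0.43 -0.8 ] 0.0
shift/40 [-1.26 -0.15 -1.89] turn/5deg [ 5.49  0.86 -9.64] now [ 467.15 -153.42  298.9 ] q [-0.48  0.13  2.13  0.61  0.55 -2.54]
n [-0.49 -0.1   0.87] h [-0.52  0.83 -0.2 ] up [0.85 0.17 0.5 ] ey [-0.19  0.98  0.  ]
```

Run:
```python
from pl import *
x=np.load('arm.npy'); F=np.array([525.4,-215.5,125]); g=np.array([-.3,.2,2,.5,.6,-1.5])
n,up,ey,h,Rt=frame(11.2,114); N=F+14*n
for r,z in ((50,1),(50,45)):
    p=N+(83.25+r)*h+(74+z)*n; print(r,z,p,ik(p,Rt,x,g)); go(p,Rt)
```

```text
50 1 [ 412.06 -113.85  174.98] (array([-0.43,  0.27,  2.45,  1.56,  0.3 , -2.54]), np.float64(0.00014274061729193405))
shift/40 [-1.38  0.99 -3.1 ] turn/5deg [ 5.49  0.86 -9.64] now [ 467.15 -153.42  298.9 ] q [-0.48  0.13  2.13  0.61  0.55 -2.54]
50 45 [ 390.48 -118.12  213.08] (array([-0.48,  0.16,  2.44,  1.23,  0.34, -2.24]), np.float64(3.9908850314229307e-22))
shift/40 [-1.92  0.88 -2.15] turn/5deg [ 5.49  0.86 -9.64] now [ 467.15 -153.42  298.9 ] q [-0.48  0.13  2.13  0.61  0.55 -2.54]
```

Run:
```python
from pl import *
x=np.load('arm.npy'); F=np.array([525.4,-215.5,125]); g=np.array([-.3,.2,2,.5,.6,-1.])
for a,r,z in ((54,50,45),(54,50,1),(54,0,1),(25,0,1),(-4,0,1),(0,50,1),(0,50,60)):
    n,up,ey,h,Rt=frame(11.2,a); N=F+14*n
    p=N+(83.25+r)*h+(74+z)*n; q,cs=ik(p,Rt,x,g);g=q; print(a,r,z,p,q,round(cs,5))
n,up,ey,h,Rt=frame(11.2,54); N=F+14*n; go(N+(133.25)*h+(74+45)*n,Rt); print('h',h)
```

```text
54 50 45 [ 505.77 -109.49  279.34] [-0.33  0.18  2.15  0.66  0.42 -0.45] 0.0
54 50 1 [ 527.35 -105.22  241.24] [-0.3   0.27  2.16  0.8   0.34 -0.58] 0.0
54 0 1 [ 510.24 -149.84  226.54] [-0.42  0.29  2.18  0.92  0.37 -0.81] 0.0
25 0 1 [ 539.01 -176.94  239.8 ] [-0.44  0.32  2.09  0.81  0.43 -0.2 ] 0.0
-4 0 1 [ 553.43 -215.87  243.6 ] [-0.5   0.35  2.01  0.77  0.48  0.3 ] 0.0
0 50 1 [ 594.95 -201.73  268.7 ] [-0.44  0.36  1.92  0.64  0.52  0.43] 0.0
0 50 60 [ 566.01 -207.46  319.8 ] [-0.48  0.27  1.9   0.56  0.62  0.49] 0.0
shift/40 [ 0.97  1.1  -0.49] turn/5deg [ 11.26   2.01 -20.09] now [ 467.15 -153.42  298.9 ] q [-0.48  0.13  2.13  0.61  0.55 -2.54]
h [0.34 0.89 0.29]
```

servo_tool(plan=[[[1, 0.046, 0.052, 0, 0.53, 0.1, -0.95], [1, 0.046, 0.052, 0, 0.53, 0.1, -0.95], [1, 0.046, 0.052, 0, 0.53, 0.1, -0.95], [1, 0.046, 0.052, 0, 0.53, 0.1, -0.95], [1, 0.046, 0.052, 0, 0.53, 0.1, -0.95]]])

```text
t: 10.12
ee_pos: [476.6, -143.1, 299.1]
orientation: [0.619, 2.594, 0.282]
ft_force: [0.1, 0.9, -4.5]
width: 24.0
grasp_force: 30.0
```

servo_tool(plan=[[[1, 0.046, 0.052, 0, 0.53, 0.1, -0.95], [1, 0.046, 0.052, 0, 0.53, 0.1, -0.95], [1, 0.046, 0.052, 0, 0.53, 0.1, -0.95], [1, 0.046, 0.052, 0, 0.53, 0.1, -0.95], [1, 0.046, 0.052, 0, 0.53, 0.1, -0.95]]])

```text
t: 10.53
ee_pos: [485.7, -132.7, 299.1]
orientation: [1.233, 2.415, 0.435]
ft_force: [-1.0, -0.3, -4.8]
width: 23.8
grasp_force: 30.0
```

servo_tool(plan=[[[1, 0.046, 0.052, 0, 0.53, 0.1, -0.95], [1, 0.046, 0.052, 0, 0.53, 0.1, -0.95], [1, 0.046, 0.052, 0, 0.53, 0.1, -0.95], [1, 0.046, 0.052, 0, 0.53, 0.1, -0.95], [1, 0.046, 0.052, 0, 0.53, 0.1, -0.95]]])

```text
t: 10.95
ee_pos: [494.9, -122.3, 299.1]
orientation: [1.809, 2.105, 0.572]
ft_force: [1.1, -0.7, -4.4]
width: 23.7
grasp_force: 30.0
```

servo_tool(plan=[[[1, 0.046, 0.052, 0, 0.53, 0.1, -0.95], [1, 0.046, 0.052, 0, 0.53, 0.1, -0.95], [1, 0.046, 0.052, 0, 0.53, 0.1, -0.95], [1, 0.046, 0.052, 0, 0.53, 0.1, -0.95], [1, 0, 0, 0, 0, 0, 0]]])

```text
t: 11.37
ee_pos: [502.4, -113.9, 299.1]
orientation: [2.223, 1.765, 0.666]
ft_force: [0.4, -0.4, -4.4]
width: 23.4
grasp_force: 30.0
```

Run:
```python
from pl import *
F=np.array([525.4,-215.5,125]); n,up,ey,h,Rt=frame(11.2,54); N=F+14*n; go(N+(133.25)*h+(74+45)*n,Rt); o=readout.get_obs();print(o['t'],o['width'],o['ft_force'])
```

```text
shift/40 [ 0.08  0.11 -0.49] turn/5deg [ 1.09  0.09 -2.05] now [ 502.38 -113.91  299.14] q [-0.37  0.16  2.1   0.58  0.51 -0.59]
11.3667 23.44506604451367 [ 0.43 -0.4  -4.35]
```

servo_tool(plan=[[[1, 0.1, 0.06, -0.3, 0.37, 0.03, -0.68], [1, 0.2, 0.07, -0.4, 0.37, 0.03, -0.68], [1, 0.21, 0.07, -0.55, 0.36, 0.03, -0.68], [1, 0, 0, 0, 0, 0, 0], [1, 0, 0, 0, 0, 0, 0]]])

```text
t: 11.78
ee_pos: [522.0, -106.3, 248.3]
orientation: [2.409, 1.553, 0.713]
ft_force: [0.2, 0.3, -4.4]
width: 23.7
grasp_force: 30.0
```

Run:
```python
from pl import *
F=np.array([525.4,-215.5,125]); n,up,ey,h,Rt=frame(11.2,54); N=F+14*n; go(N+(133.25)*h+(74+10)*n,Rt); go(N+(83.25)*h+(74+1.5)*n,Rt)
c,im=shot('side','d5.png'); shot('scene','s5.png')
o=readout.get_obs(); T=R.from_rotvec(o['orientation']).as_matrix(); fit=o['ee_pos']+T@[-83.25,0,74]
pts=[fit,fit+T@[-22,19,0],fit+T@[-22,-19,0],N,F+4*n,F+33*n]; print(proj(c,pts).round(1).tolist())
cv2.imwrite('pics/crop5.png',cv2.resize(im[180:300,240:380],None,fx=5,fy=5,interpolation=3))
```

```text
shift/40 [0.02 0.   0.02] turn/5deg [ 0.02 -0.02 -0.08] now [ 522.03 -106.29  248.34] q [-0.33  0.28  2.11  0.73  0.39 -0.54]
shift/40 [-0.3  -1.09 -0.53] turn/5deg [ 0.02 -0.02 -0.08] now [ 522.03 -106.29  248.34] q [-0.33  0.28  2.11  0.73  0.39 -0.54]
[[298.2, 230.9], [306.1, 240.8], [288.7, 241.3], [297.5, 255.7], [299.3, 257.2], [294.0, 252.9]]
```

View pics/crop5.png

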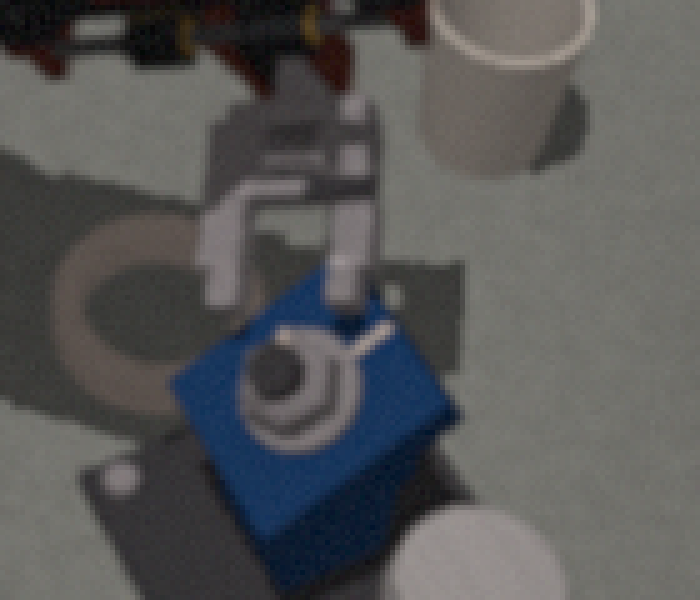

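The jaws point at the nut and their tips are where predicted, at (243,306) and (330,304) in the crop. The nut sits about 1.5 mm further along the slide direction. Next I descend and slide on.

servo_tool(plan=[[[1, 0.11, 0.02, -0.17, 0, 0, -0.08], [1, -0.085, -0.223, -0.074, 0, 0, 0], [1, -0.085, -0.223, -0.074, 0, 0, 0], [1, 0, 0, 0, 0, 0, 0]]])

```text
t: 12.22
ee_pos: [520.1, -125.2, 237.1]
orientation: [2.413, 1.535, 0.714]
ft_force: [0.4, -0.7, -4.7]
width: 24.1
grasp_force: 30.0
```

servo_tool(plan=[[[1, -0.06, -0.16, -0.05, 0, 0, 0], [1, -0.06, -0.16, -0.05, 0, 0, 0], [1, 0, 0, 0, 0, 0, 0]]])

```text
t: 12.47
ee_pos: [515.4, -137.7, 233.2]
orientation: [2.414, 1.535, 0.714]
ft_force: [-0.4, -0.2, -4.0]
width: 24.0
grasp_force: 30.0
```

servo_tool(plan=[[[1, -0.05, -0.11, -0.035, 0, 0, 0], [1, -0.04, -0.1, -0.035, 0, 0, 0], [1, 0, 0, 0, 0, 0, 0]]])

```text
t: 12.72
ee_pos: [511.6, -145.8, 230.1]
orientation: [2.415, 1.535, 0.714]
ft_force: [-0.9, -0.1, -4.6]
width: 23.4
grasp_force: 30.0
```

```bash
cat > chk.py <<'E'
from pl import *
import sys
def chk(a,F=(526,-217,125)):
    o=readout.get_obs(); T=R.from_rotvec(o['orientation']).as_matrix(); n,up,ey,h,Rt=frame(11.2,a); N=np.array(F)+14*n
    fit=o['ee_pos']+T@[-83.25,0,74]; d=fit-N; hx=T[:,0]
    print('t',o['t'],'handle angle',np.degrees(np.arctan2(hx@ey,hx@up)),'tilt',np.degrees(np.arccos(-T[:,2]@n)),'fit-N along h,perp,n:',d@h,d@np.cross(n,h),d@n,'F h,perp,n',o['ft_force']@h,o['ft_force']@np.cross(n,h),o['ft_force']@n,o['width'],'q6',o['qpos'][5])
    return N,n,up,ey,h,Rt
E
python3 -c "
from chk import *
N,n,up,ey,h,Rt=chk(54); go(N+83.25*h+75*n,Rt)"
```

```text
t 12.7167 handle angle 53.76977138992284 tilt 0.25281640174361164 fit-N along h,perp,n: 6.053314842245773 0.4376317213054253 3.3554869953485476 F h,perp,n -1.7894367368042958 2.553466807526493 -3.5065240848394215 23.43760314993372 q6 -0.73429922992435
shift/40 [-0.02 -0.14 -0.09] turn/5deg [0.02 0.02 0.06] now [ 511.63 -145.82  230.08] q [-0.42  0.32  2.12  0.85  0.39 -0.73]
```

servo_tool(plan=[[[1, 0, -0.07, -0.055, 0, 0, 0], [1, -0.02, -0.07, -0.04, 0, 0, 0], [1, 0, 0, 0, 0, 0, 0]]])

```text
t: 12.97
ee_pos: [510.8, -151.3, 225.9]
orientation: [2.415, 1.536, 0.714]
ft_force: [-0.3, -0.5, -4.2]
width: 23.4
grasp_force: 30.0
```

```bash
python3 -c "
from chk import *
chk(54)"
```

```text
t 12.9667 handle angle 53.75842809524644 tilt 0.22264645589174406 fit-N along h,perp,n: -0.3510753560476639 0.3791454557880389 0.6704345985222548 F h,perp,n -1.7776117382523042 1.6956523327503281 -3.4900670944906182 23.3955492517499 q6 -0.7648824328146951
```

```bash
cat >> chk.py <<'E'
def arc(a0,a1,k):
    o=readout.get_obs(); n,up,ey,h,Rt=frame(11.2,a0); N=np.array((526,-217,125))+14*n
    P=[N+83.25*frame(11.2,a)[3]+74.7*n for a in np.linspace(a0,a1,k+1)]
    print('turn',-n*(a0-a1)/k/5,'first off',(P[0]-o['ee_pos'])/40)
    for i in range(k): print(((P[i+1]-P[i])/40).round(3).tolist())
E
python3 -c "
from chk import *
arc(53.8,13.8,10)"
```

```text
turn [ 0.39  0.08 -0.69] first off [ 0.01 -0.    0.01]
[0.114, -0.069, 0.057]
[0.11, -0.078, 0.054]
[0.106, -0.086, 0.05]
[0.101, -0.094, 0.046]
[0.095, -0.101, 0.042]
[0.089, -0.108, 0.038]
[0.083, -0.115, 0.034]
[0.076, -0.121, 0.029]
[0.068, -0.126, 0.025]
[0.061, -0.13, 0.02]
```

servo_tool(plan=[[[1, 0.114, -0.069, 0.057, 0.39, 0.08, -0.69], [1, 0.11, -0.078, 0.054, 0.39, 0.08, -0.69], [1, 0.106, -0.086, 0.05, 0.39, 0.08, -0.69], [1, 0, 0, 0, 0, 0, 0]]])

```text
t: 13.3
ee_pos: [524.3, -160.4, 232.6]
orientation: [2.604, 1.293, 0.75]
ft_force: [-0.5, 2.4, -3.8]
width: 23.8
grasp_force: 30.0
```

servo_tool(plan=[[[1, 0.101, -0.094, 0.046, 0.39, 0.08, -0.69], [1, 0.095, -0.101, 0.042, 0.39, 0.08, -0.69], [1, 0.089, -0.108, 0.038, 0.39, 0.08, -0.69], [1, 0, 0, 0, 0, 0, 0]]])

```text
t: 13.63
ee_pos: [535.5, -172.5, 237.6]
orientation: [2.768, 1.034, 0.777]
ft_force: [-0.7, 2.1, -4.3]
width: 24.0
grasp_force: 30.0
```

```bash
python3 -c "
from chk import *
chk(29.8)"
```

```text
t 13.6333 handle angle 29.833343955202146 tilt 0.21158944124963605 fit-N along h,perp,n: -0.3469507973530648 0.394843192109741 0.7626709550281756 F h,perp,n -1.0113639087527444 3.141770406984954 -3.6076174667960252 23.9823024251103 q6 -0.25919152143198554
```

servo_tool(plan=[[[1, 0.083, -0.115, 0.034, 0.39, 0.08, -0.69], [1, 0.076, -0.121, 0.029, 0.39, 0.08, -0.69], [1, 0.068, -0.126, 0.025, 0.39, 0.08, -0.69], [1, 0.061, -0.13, 0.02, 0.39, 0.08, -0.69]]])

```text
t: 13.97
ee_pos: [546.8, -191.7, 241.8]
orientation: [2.95, 0.659, 0.803]
ft_force: [-0.0, 0.6, -5.5]
width: 23.9
grasp_force: 30.0
```

servo_tool(plan=[[[1, 0.053, -0.134, 0.016, 0.39, 0.08, -0.69], [1, 0.044, -0.138, 0.011, 0.39, 0.08, -0.69], [1, 0.036, -0.141, 0.006, 0.39, 0.08, -0.69], [1, 0, 0, 0, 0, 0, 0], [1, 0, 0, 0, 0, 0, 0]]])

```text
t: 14.38
ee_pos: [552.2, -208.2, 243.1]
orientation: [-2.979, -0.349, -0.793]
ft_force: [1.2, 1.2, -5.0]
width: 23.8
grasp_force: 30.0
```

```bash
python3 -c "
from chk import *
chk(1.8); arc(1.8,-8.2,4)
c,im=shot('side','d6.png'); c2,im2=shot('scene','s6.png')
a=cv2.resize(im[210:310,240:360],None,fx=5,fy=5,interpolation=3); 
b=cv2.resize(im2[160:230,140:230],None,fx=5,fy=5,interpolation=3); cv2.imwrite('pics/crop6.png',a)"
```

```text
t 14.3833 handle angle 2.203645123980869 tilt 0.30217677664926523 fit-N along h,perp,n: -0.8026073451201988 0.244643121295529 1.0274511724516613 F h,perp,n -1.2911660096260777 1.0069669313700533 -5.056412284469625 23.824230248145806 q6 0.23297235674778247
turn [ 0.25  0.05 -0.43] first off [ 0.01 -0.02  0.01]
[0.018, -0.089, 0.0]
[0.015, -0.09, -0.002]
[0.012, -0.09, -0.004]
[0.008, -0.09, -0.005]
```

View pics/crop6.png

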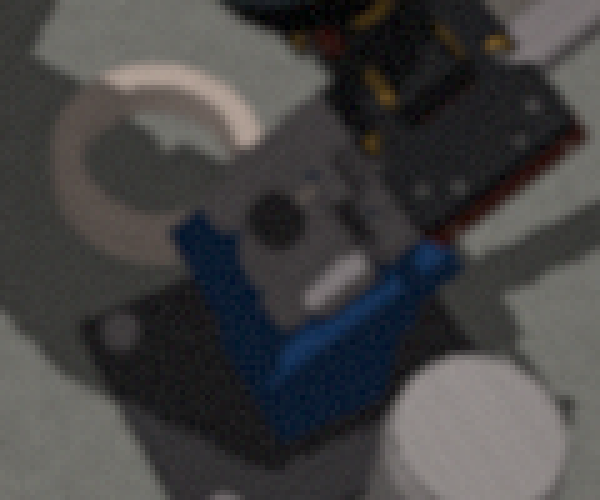

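The stud is at (275,220) and the nut stripe at about (309,188) in the crop. I measure its angle numerically from a brightness ring on the nut's top plane.

```bash
cat > ring.py <<'E'
from pl import *
def ring(f,F=(526,-217,125),rs=np.arange(13,18.1,.5),lo=-20,hi=80,cn='side'):
    c=cam(cn); im=cv2.imread(f).astype(np.float32); n,up,ey,_,_=frame(11.2,0); F=np.array(F,float); A=np.arange(lo,hi,2)
    # warm (R-B) and brightness
    P=[F+24*n+r*(np.cos(np.radians(a))*up+np.sin(np.radians(a))*ey) for a in A for r in rs]
    u=proj(c,P).astype(np.float32); s=cv2.remap(im,u[:,0].reshape(len(A),-1),u[:,1].reshape(len(A),-1),1)
    b=s.mean((1,2)); w=(s[:,:,2]-s[:,:,0]).mean(1)
    w2=np.clip(b-np.median(b)-.3*(b.max()-np.median(b)),0,None); m=b.argmax(); k=np.abs(A-A[m])<14
    print(f,'angle by brightness',(A[k]*w2[k]).sum()/w2[k].sum(),'peak',A[m]); print(np.c_[A,b.round(),w.round()][:,:].T.astype(int).tolist())
E
python3 -c "
from ring import *
# refine centre from stud in d6: dark blob
im=cv2.imread('pics/d6.png'); g=im.max(2)[240:268,282:310]; print(g.min()); m=(g<38).astype(np.uint8)
k,l,st,ce=cv2.connectedComponentsWithStats(m); i=1+st[1:,4].argmax(); print(st[i],ce[i]+[282,240])
n,up,ey,_,_=frame(11.2,0); c=cam('side'); print('stud->F',onplane(c,[ce[i]+[282,240]],np.array([526,-217,125])+33*n,n)-33*n)
ring('pics/d5.png'); ring('pics/d6.png')"
```

```text
20
[ 8  9 11 11 83] [294.83 253.83]
stud->F [[ 526.31 -218.11  125.05]]
pics/d5.png angle by brightness 56.12709106619534 peak 54
[[-20, -18, -16, -14, -12, -10, -8, -6, -4, -2, 0, 2, 4, 6, 8, 10, 12, 14, 16, 18, 20, 22, 24, 26, 28, 30, 32, 34, 36, 38, 40, 42, 44, 46, 48, 50, 52, 54, 56, 58, 60, 62, 64, 66, 68, 70, 72, 74, 76, 78], [113, 114, 114, 115, 116, 116, 117, 117, 117, 117, 117, 116, 116, 116, 116, 116, 116, 115, 115, 115, 115, 114, 114, 113, 113, 112, 111, 111, 111, 111, 111, 112, 112, 114, 116, 119, 121, 123, 123, 123, 122, 119, 113, 107, 101, 94, 86, 78, 72, 67], [5, 5, 5, 5, 5, 5, 5, 5, 5, 5, 5, 5, 5, 5, 5, 5, 5, 5, 5, 5, 5, 5, 5, 5, 6, 6, 7, 7, 7, 7, 7, 7, 8, 9, 10, 12, 14, 16, 16, 15, 15, 14, 12, 10, 8, 4, 0, -4, -7, -10]]
pics/d6.png angle by brightness 20.781192965812004 peak 20
[[-20, -18, -16, -14, -12, -10, -8, -6, -4, -2, 0, 2, 4, 6, 8, 10, 12, 14, 16, 18, 20, 22, 24, 26, 28, 30, 32, 34, 36, 38, 40, 42, 44, 46, 48, 50, 52, 54, 56, 58, 60, 62, 64, 66, 68, 70, 72, 74, 76, 78], [58, 59, 60, 60, 59, 59, 59, 58, 58, 58, 58, 59, 60, 62, 64, 66, 68, 70, 71, 72, 72, 72, 71, 70, 69, 67, 66, 64, 62, 60, 59, 57, 56, 55, 55, 54, 54, 53, 52, 51, 50, 48, 47, 46, 45, 44, 43, 41, 40, 39], [3, 3, 2, 2, 1, 1, 2, 3, 3, 4, 4, 4, 4, 5, 6, 7, 8, 9, 10, 10, 10, 10, 9, 9, 9, 8, 7, 7, 6, 5, 4, 3, 3, 2, 2, 2, 2, 3, 3, 3, 3, 3, 3, 3, 3, 2, 2, 2, 2, 1]]
```

```bash
python3 -c "
from ring import *
for F in ((526.3,-218.1,125),(525.4,-215.5,125)):
    ring('pics/d5.png',F,lo=30,hi=70); ring('pics/d6.png',F,lo=-10,hi=50)
from chk import *
for a in (-10,-20):
    n,up,ey,h,Rt=frame(11.2,a); p=np.array((526,-217,125))+14*n+83.25*h+74.7*n
    print(a,p,[ (p+Rt@[x,y,0]).round(0).tolist() for x in(-37,37) for y in (-89,89)])
arc(2.2,-9.8,4)
" | grep -v '^\[\['
```

```text
pics/d5.png angle by brightness 56.80157372620138 peak 56
pics/d6.png angle by brightness 24.788783822847602 peak 24
pics/d5.png angle by brightness 52.97068554004195 peak 56
pics/d6.png angle by brightness 14.701761697628536 peak 14
-10 [ 554.95 -226.    242.81] [[519.0, -137.0, 232.0], [527.0, -314.0, 217.0], [583.0, -138.0, 269.0], [591.0, -315.0, 253.0]]
-20 [ 554.48 -240.39  240.93] [[532.0, -147.0, 239.0], [513.0, -321.0, 208.0], [596.0, -160.0, 274.0], [577.0, -334.0, 243.0]]
turn [ 0.29  0.06 -0.52] first off [ 0.01 -0.01  0.01]
[0.022, -0.107, 0.001]
[0.017, -0.108, -0.002]
[0.013, -0.108, -0.005]
[0.008, -0.108, -0.008]
```

servo_tool(plan=[[[1, 0.022, -0.107, 0.001, 0.29, 0.06, -0.52], [1, 0.017, -0.108, -0.002, 0.29, 0.06, -0.52], [1, 0.013, -0.108, -0.005, 0.29, 0.06, -0.52], [1, 0, 0, 0, 0, 0, 0], [1, 0, 0, 0, 0, 0, 0]]])

```text
t: 14.9
ee_pos: [554.2, -221.2, 242.9]
orientation: [-2.961, -0.112, -0.775]
ft_force: [0.5, 2.1, -5.6]
width: 24.1
grasp_force: 30.0
```

```bash
python3 -c "
from chk import *
from ring import *
n,up,ey,h,Rt=chk(-6.8)[1:]; shot('side','d7.png'); shot('scene','s7.png')
for F in ((526.3,-218.1,125),(526,-217,125)): ring('pics/d7.png',F,lo=-20,hi=50)
print('h',h,'n',n)
" | grep -v '^\[\['
```

```text
t 14.9 handle angle -6.83209799119192 tilt 0.3688130491394935 fit-N along h,perp,n: -0.879331867627776 0.10578491191759078 1.1860386102967433 F h,perp,n -2.243772776157281 1.668409394451277 -5.340168741300232 24.06353845908357 q6 0.3802326688984178
pics/d7.png angle by brightness 17.171752553371494 peak 18
pics/d7.png angle by brightness 13.008140231205678 peak 14
h [0.87 0.05 0.5 ] n [-0.49 -0.1   0.87]
```

servo_tool(plan=[[[1, -0.013, 0.108, 0.005, -0.29, -0.06, 0.52], [1, -0.017, 0.108, 0.002, -0.29, -0.06, 0.52], [1, 0, 0, 0, 0, 0, 0], [1, 0, 0, 0, 0, 0, 0]]])

```text
t: 15.33
ee_pos: [553.3, -212.9, 243.6]
orientation: [-2.976, -0.265, -0.788]
ft_force: [0.0, 0.6, -4.3]
width: 24.0
grasp_force: 30.0
```

```bash
python3 -c "
from chk import *
from ring import *
n,up,ey,h,Rt=chk(-0.8)[1:]; shot('side','d8.png')
ring('pics/d8.png',lo=-20,hi=50)
print('h',h)
" | grep -v '^\[\['
```

```text
t 15.3333 handle angle -0.981101143122887 tilt 0.3342942875345169 fit-N along h,perp,n: -0.46183980296659105 -0.0976095681939397 1.3632459480270847 F h,perp,n -2.0558347754083828 0.5833711720498527 -3.8162500638995205 23.967104155442247 q6 0.28703235163712065
pics/d8.png angle by brightness 12.04067318584149 peak 12
h [0.85 0.15 0.5 ]
```

servo_tool(plan=[[[1, 0.1, 0.02, 0.06, 0, 0, 0], [1, 0.2, 0.04, 0.12, 0, 0, 0], [1, 0, 0, 0, 0, 0, 0]]])

```text
t: 15.63
ee_pos: [566.7, -210.9, 251.8]
orientation: [-2.975, -0.264, -0.791]
ft_force: [1.0, 2.7, -3.0]
width: 23.8
grasp_force: 30.0
```

servo_tool(plan=[[[1, 0.4, 0.08, 0.24, 0, 0, 0], [1, 0.5, 0.1, 0.3, 0, 0, 0], [1, 0.25, 0.05, 0.3, 0, 0, 0], [1, 0, 0, 0.5, 0, 0, 0], [1, 0, 0, 0, 0, 0, 0]]])

```text
t: 16.05
ee_pos: [613.3, -202.1, 307.9]
orientation: [-2.976, -0.266, -0.797]
ft_force: [0.7, -0.1, -4.0]
width: 24.2
grasp_force: 30.0
```

Run:
```python
from chk import *
x=np.load('arm.npy'); he=np.array(vision.camera_params('wrist')['hand_eye']); g=np.array([-.3,.2,2,.5,.6,-.5])
from ring import ring
shot('side','d9.png'); ring('pics/d9.png',lo=-20,hi=50)
for a,y in ((70,75),(70,-75),(65,-75),(30,75)):
    n,up,ey,h,Rt=frame(11.2,a); N=np.array((526,-217,125))+14*n; p=N-Rt@(he@[y,-25,250,1])[:3]; print(a,y,p,ik(p,Rt,x,g),'fit',p+Rt@[-83,0,74]); go(p,Rt)
```

```text
pics/d9.png angle by brightness 12.457584620184818 peak 12
[[-20, -18, -16, -14, -12, -10, -8, -6, -4, -2, 0, 2, 4, 6, 8, 10, 12, 14, 16, 18, 20, 22, 24, 26, 28, 30, 32, 34, 36, 38, 40, 42, 44, 46, 48], [62, 62, 63, 63, 63, 64, 64, 65, 66, 68, 70, 72, 74, 76, 78, 80, 81, 81, 79, 77, 75, 73, 70, 68, 66, 64, 63, 61, 60, 60, 60, 60, 60, 60, 59], [3, 3, 3, 3, 4, 4, 4, 5, 6, 6, 7, 9, 10, 11, 11, 12, 12, 12, 11, 10, 9, 8, 8, 7, 7, 6, 5, 5, 4, 3, 3, 2, 1, 1, 2]]
70 75 [ 371.18 -249.56  240.77] (array([-0.82,  0.19,  2.28,  0.91,  0.57, -1.42]), np.float64(7.597790934305723e-31)) fit [ 398.51 -323.66  162.49]
shift/40 [-6.03 -1.19 -1.63] turn/5deg [-6.91 -1.36 12.31] now [ 612.25 -201.8   306.06] q [-0.44  0.34  1.82  0.54  0.61  0.56]
70 -75 [ 500.91 -276.16  311.21] (array([-0.66,  0.26,  1.95,  0.64,  0.68, -0.97]), np.float64(1.6319619237624071e-28)) fit [ 528.24 -350.25  232.93]
shift/40 [-2.78 -1.86  0.13] turn/5deg [-6.91 -1.36 12.31] now [ 612.25 -201.8   306.06] q [-0.44  0.34  1.82  0.54  0.61  0.56]
65 -75 [ 497.79 -282.06  308.78] (array([-0.68,  0.26,  1.95,  0.65,  0.68, -0.9 ]), np.float64(7.677102556737921e-28)) fit [ 518.89 -354.57  227.15]
shift/40 [-2.86 -2.01  0.07] turn/5deg [-6.42 -1.26 11.45] now [ 612.25 -201.8   306.06] q [-0.44  0.34  1.82  0.54  0.61  0.56]
30 75 [ 375.92 -196.34  249.42] (array([-0.7 ,  0.13,  2.33,  0.91,  0.52, -0.62]), np.float64(5.0093907145254473e-20)) fit [ 359.21 -241.95  149.39]
shift/40 [-5.91  0.14 -1.42] turn/5deg [-2.98 -0.6   5.38] now [ 612.25 -201.8   306.06] q [-0.44  0.34  1.82  0.54  0.61  0.56]
```

Run:
```python
from chk import *
x=np.load('arm.npy'); he=np.array(vision.camera_params('wrist')['hand_eye']); g=np.array([-.3,.2,2,.5,.6,-.5])
for a,y,yy,d in ((0,75,-25,250),(0,75,-60,250),(0,75,0,250)):
    n,up,ey,h,Rt=frame(11.2,a); N=np.array((526,-217,125))+14*n; p=N-Rt@(he@[y,yy,d,1])[:3]; print(a,y,p,ik(p,Rt,x,g),'fit',p+Rt@[-83,0,74],'tip', p+Rt@[-105,0,82]); go(p,Rt)
```

```text
0 75 [ 399.23 -166.96  265.92] (array([-0.59,  0.1 ,  2.3 ,  0.84,  0.5 ,  0.08]), np.float64(6.918372473915493e-25)) fit [ 365.02 -173.74  160.33] tip [ 350.25 -176.66  142.4 ]
shift/40 [-5.33  0.87 -1.  ] turn/5deg [-0.04 -0.03  0.18] now [ 612.25 -201.8   306.06] q [-0.44  0.34  1.82  0.54  0.61  0.56]
0 75 [ 365.99 -173.55  257.15] (array([-0.67,  0.08,  2.36,  0.89,  0.51, -0.04]), np.float64(4.5190318751104626e-20)) fit [ 331.78 -180.33  151.56] tip [ 317.01 -183.25  133.64]
shift/40 [-6.16  0.71 -1.22] turn/5deg [-0.04 -0.03  0.18] now [ 612.25 -201.8   306.06] q [-0.44  0.34  1.82  0.54  0.61  0.56]
0 75 [ 422.97 -162.26  272.18] (array([-0.55,  0.12,  2.26,  0.8 ,  0.49,  0.17]), np.float64(4.870251281291486e-30)) fit [ 388.76 -169.03  166.6 ] tip [ 373.99 -171.96  148.67]
shift/40 [-4.73  0.99 -0.85] turn/5deg [-0.04 -0.03  0.18] now [ 612.25 -201.8   306.06] q [-0.44  0.34  1.82  0.54  0.61  0.56]
```

servo_tool(plan=[[[1, -0.1, 0.3, 0.8, 0, 0, 0], [1, -0.7, 0.35, 0.2, 0, 0, 0.1], [1, -0.9, 0.34, 0, 0, 0, 0.08], [1, -0.9, 0, 0, 0, 0, 0], [1, -0.9, 0, -0.3, 0, 0, 0]]])

```text
t: 16.52
ee_pos: [469.9, -161.1, 332.7]
orientation: [-2.97, -0.29, -0.789]
ft_force: [0.3, -0.8, -4.1]
width: 23.6
grasp_force: 30.0
```

servo_tool(plan=[[[1, -0.8, 0, -0.8, 0, 0, 0], [1, -0.4, 0, -0.7, 0, 0, 0], [1, 0, 0, 0, 0, 0, 0], [1, 0, 0, 0, 0, 0, 0]]])

```text
t: 16.85
ee_pos: [423.7, -161.3, 272.7]
orientation: [-2.969, -0.283, -0.78]
ft_force: [-0.1, 0.2, -2.9]
width: 23.9
grasp_force: 30.0
```

Run:
```python
from chk import *
from ring import ring
c,im=shot('wrist','w10.png'); o=readout.get_obs(); print(o['t'],o['ee_pos'])
n,up,ey,_,_=frame(11.2,0); F=np.array((526,-217,125.)); P=proj(c,[F+14*n,F+33*n]); print(P)
x0,y0=P[0].astype(int); x0=max(x0-65,0); y0=max(y0-60,0); print(x0,y0)
a=cv2.resize(im[y0:y0+120,x0:x0+130],None,fx=5,fy=5,interpolation=3); cv2.imwrite('pics/crop10.png',np.clip(a*1.3,0,255).astype(np.uint8))
```

```text
16.9 [ 425.46 -162.07  274.19]
[[359.87 192.98]
 [367.76 200.42]]
294 132
```

View pics/crop10.png

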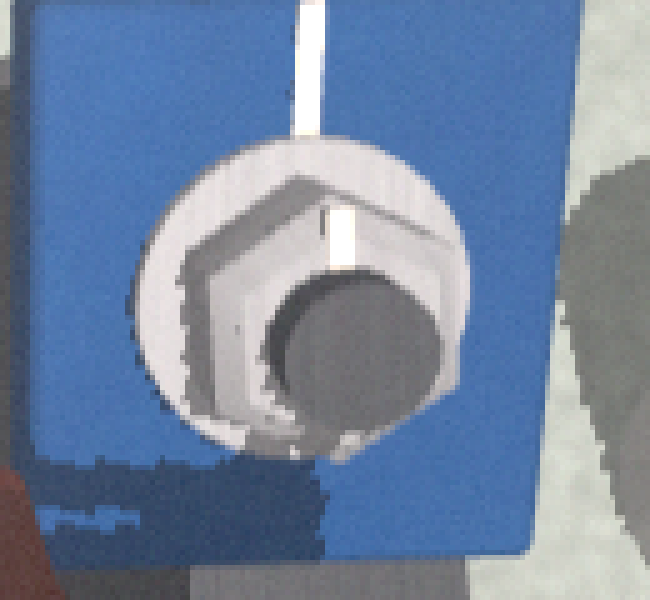

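The crop shows the stand stripe from (306,135) to (313,0) and the nut stripe from (342,268) to (342,207), so they are nearly parallel.

```bash
cat > ang.py <<'E'
from chk import *
def lines(f,x0,y0,k=5):
    im=cv2.imread(f); c=cam('wrist'); n,up,ey,_,_=frame(11.2,0); F=np.array((526,-217,125.))
    m=(im.min(2)>225).astype(np.uint8); m[:y0]=0; 
    K,l,st,ce=cv2.connectedComponentsWithStats(m)
    for i in range(1,K):
        if st[i,4]<12 or abs(ce[i][0]-x0-62)>50 or ce[i][1]>y0+130: continue
        pts=np.argwhere(l==i)[:,::-1].astype(float)
        print('blob',st[i].tolist(),ce[i].round(1))
        for nm,hh in (('face',0),('nut',24)):
            q=onplane(c,pts,F+hh*n,n)-F; xy=np.c_[q@up,q@ey]; d=np.linalg.svd(xy-xy.mean(0))[2][0]; d*=np.sign(d[0])
            print('  ',nm,'dir',np.degrees(np.arctan2(d[1],d[0])).round(2),'centre',xy.mean(0).round(1),'radial',np.degrees(np.arctan2(xy.mean(0)[1],xy.mean(0)[0])).round(1),'len',np.ptp(xy[:,0]).round(1))
E
python3 - <<'E'
from ang import *
lines('pics/w10.png',294,100)
c=cam('wrist'); n,up,ey,_,_=frame(11.2,0); F=np.array((526,-217,125.)); cr=lambda p:(294+(p[0]+.5)/5-.5,132+(p[1]+.5)/5-.5)
def at(p,h): q=onplane(c,[cr(p)],F+h*n,n)[0]-F; return np.array([q@up,q@ey])
a=at((313,0),0)-at((306,135),0); b=at((342,207),24)-at((342,268),24)
A=lambda v:np.degrees(np.arctan2(v[1],v[0]))
S=at((357,347),33); W=at((302,298),4); print('stand',A(a),'nut',A(b),'stud c',S,'washer c',W,'stand stripe pt',at((306,135),0),'radial of nut tip from stud c',A(at((342,207),24)-S), 'len',np.linalg.norm(b))
E
```

```text
stand 1.33607284757464 nut 4.597391685297167 stud c [1.98 0.34] washer c [1.11 0.  ] stand stripe pt [26.2   0.14] radial of nut tip from stud c 2.760013703327587 len 8.970402377526915
```

Run:
```python
from chk import *
x=np.load('arm.npy'); n,up,ey,h,Rt=frame(11.2,64); N=np.array((526,-217,125))+14*n
p=N+133.25*h+(74+40)*n; print(p,ik(p,Rt,x,np.array([-.3,.2,2,.5,.6,-.5]))); go(p,Rt); print('h',h,'n',n,'perp',np.cross(n,h))
```

```text
[ 489.58 -102.12  265.06] (array([-0.32,  0.18,  2.21,  0.73,  0.38, -0.7 ]), np.float64(1.733302999994266e-19))
shift/40 [ 1.6   1.5  -0.23] turn/5deg [-6.3  -1.35 11.13] now [ 425.46 -162.07  274.19] q [-0.57  0.13  2.22  0.75  0.53  0.2 ]
h [0.2  0.96 0.22] n [-0.49 -0.1   0.87] perp [-0.85  0.28 -0.45]
```

servo_tool(plan=[[[1, 0.13, 0.25, 0.5, -0.525, -0.112, 0.928], [1, 0.13, 0.25, 0.5, -0.525, -0.112, 0.928], [1, 0.13, 0.25, 0.2, -0.525, -0.112, 0.928], [1, 0.13, 0.25, 0, -0.525, -0.112, 0.928], [1, 0.13, 0.25, 0, -0.525, -0.112, 0.928]]])

```text
t: 17.32
ee_pos: [453.7, -111.7, 325.0]
orientation: [2.806, 0.97, 0.788]
ft_force: [-0.3, 1.2, -5.3]
width: 23.8
grasp_force: 30.0
```

servo_tool(plan=[[[1, 0.13, 0.25, 0, -0.525, -0.112, 0.928], [1, 0.13, 0, 0, -0.525, -0.112, 0.928], [1, 0.13, 0, 0, -0.525, -0.112, 0.928], [1, 0.13, 0, 0, -0.525, -0.112, 0.928], [1, 0.13, 0, 0, -0.525, -0.112, 0.928]]])

```text
t: 17.73
ee_pos: [479.4, -101.6, 324.0]
orientation: [2.418, 1.538, 0.717]
ft_force: [0.1, 1.0, -4.3]
width: 23.5
grasp_force: 30.0
```

servo_tool(plan=[[[1, 0.13, 0, -0.4, -0.525, -0.112, 0.928], [1, 0.13, 0, -0.5, -0.525, -0.112, 0.928], [1, 0, 0, -0.5, 0, 0, 0], [1, 0, 0, 0, 0, 0, 0], [1, 0, 0, 0, 0, 0, 0]]])

```text
t: 18.15
ee_pos: [488.7, -101.5, 266.7]
orientation: [2.243, 1.73, 0.68]
ft_force: [0.7, -0.8, -4.9]
width: 23.6
grasp_force: 30.0
```

Run:
```python
from chk import *
N,n,up,ey,h,Rt=chk(64); go(N+133.25*h+75*n,Rt)
```

```text
t 18.15 handle angle 64.05066469984153 tilt 0.13644049351444185 fit-N along h,perp,n: 50.85283775069607 0.22173891688890435 41.66919221419077 F h,perp,n -1.7406601589672055 1.4349622948395717 -4.52850906042143 23.577979664375597 q6 -0.6895624654751709
shift/40 [ 0.5   0.08 -0.89] turn/5deg [-0.01 -0.02 -0.02] now [ 488.72 -101.54  266.7 ] q [-0.35  0.2   2.16  0.7   0.41 -0.69]
```

servo_tool(plan=[[[1, 0.25, 0.04, -0.45, 0, 0, 0], [1, 0.25, 0.04, -0.44, 0, 0, 0], [1, 0, 0, 0, 0, 0, 0], [1, -0.05, -0.24, -0.055, 0, 0, 0], [1, -0.05, -0.24, -0.055, 0, 0, 0]]])

```text
t: 18.57
ee_pos: [505.0, -117.3, 228.4]
orientation: [2.24, 1.731, 0.683]
ft_force: [0.1, 10.4, -2.1]
width: 23.8
grasp_force: 30.1
```

servo_tool(plan=[[[1, -0.05, -0.24, -0.055, 0, 0, 0], [1, -0.05, -0.24, -0.055, 0, 0, 0], [1, 0, 0, 0, 0, 0, 0]]])

```text
t: 18.82
ee_pos: [499.7, -137.8, 223.3]
orientation: [2.243, 1.728, 0.68]
ft_force: [-3.7, -0.9, -6.4]
width: 23.8
grasp_force: 30.0
```

servo_tool(plan=[[[1, -0.03, -0.12, -0.03, 0, 0, 0], [1, -0.02, -0.12, -0.03, 0, 0, 0], [1, 0, 0, 0, 0, 0, 0], [1, 0, 0, 0, 0, 0, 0]]])

```text
t: 19.15
ee_pos: [498.1, -146.8, 220.2]
orientation: [2.241, 1.729, 0.679]
ft_force: [-3.7, -0.9, -5.5]
width: 23.8
grasp_force: 30.0
```

```bash
python3 -c "
from chk import *
N,n,up,ey,h,Rt=chk(64); go(N+83.25*h+75*n,Rt)"
```

```text
t 19.15 handle angle 64.09198140638354 tilt 0.013051792265618554 fit-N along h,perp,n: -0.8733023818843502 0.3285715107210919 1.2710782254412856 F h,perp,n -2.7878210312200076 5.377485156400762 -2.8768682625749573 23.832257902993973 q6 -1.0013144819255833
shift/40 [0.02 0.02 0.  ] turn/5deg [ 0.01 -0.   -0.02] now [ 498.13 -146.85  220.17] q [-0.44  0.32  2.14  0.92  0.38 -1.  ]
```

servo_tool(plan=[[[1, -0.021, 0.007, -0.011, 0, 0, 0], [1, 0, 0, 0, 0, 0, 0], [1, 0, 0, 0, 0, 0, 0]]])

```text
t: 19.4
ee_pos: [497.9, -146.4, 219.9]
orientation: [2.24, 1.73, 0.68]
ft_force: [-1.6, -0.1, -4.1]
width: 23.9
grasp_force: 30.0
```

```bash
python3 -c "
from chk import *
chk(64)"
```

```text
t 19.4 handle angle 64.13919662705594 tilt 0.040159097210889054 fit-N along h,perp,n: -0.4822173247503944 0.703739725480025 1.0797748841935344 F h,perp,n -1.3344432422731052 3.1318853411105536 -2.782309324518805 23.904408457453986 q6 -1.0065172248366712
```

servo_tool(plan=[[[1, -0.021, 0.007, -0.011, 0, 0, 0], [1, 0, 0, 0, 0, 0, 0], [1, 0, 0, 0, 0, 0, 0]]])

```text
t: 19.65
ee_pos: [497.2, -146.2, 219.5]
orientation: [2.24, 1.729, 0.68]
ft_force: [1.6, -0.7, -3.6]
width: 24.0
grasp_force: 30.0
```

```bash
python3 -c "
from chk import *
chk(64)"
```

```text
t 19.65 handle angle 64.14601530649225 tilt 0.05062998171911372 fit-N along h,perp,n: -0.5256349749039617 1.4754032126188292 1.0892503901980182 F h,perp,n -1.1909102303872408 0.10081481253794872 -3.848732921892003 23.983359033572825 q6 -1.0112192424233213
```

servo_tool(plan=[[[1, -0.021, 0.007, -0.011, 0, 0, 0], [1, 0, 0, 0, 0, 0, 0], [1, 0, 0, 0, 0, 0, 0]]])

```text
t: 19.9
ee_pos: [496.5, -146.1, 219.3]
orientation: [2.239, 1.729, 0.68]
ft_force: [4.2, -0.7, -1.8]
width: 23.6
grasp_force: 30.1
```

```bash
python3 -c "
from chk import *
chk(64)"
```

```text
t 19.9 handle angle 64.15433204948543 tilt 0.06901655557531343 fit-N along h,perp,n: -0.6630680651064912 2.129017200879364 1.189773003080014 F h,perp,n -0.26732259325898794 -2.9605019625609907 -3.506584597309177 23.62133961533132 q6 -1.015762302516007
```

servo_tool(plan=[[[1, 0.023, -0.008, 0.012, 0, 0, 0], [1, 0, 0, 0, 0, 0, 0], [1, 0, 0, 0, 0, 0, 0]]])

```text
t: 20.15
ee_pos: [496.8, -146.2, 219.3]
orientation: [2.241, 1.73, 0.68]
ft_force: [3.5, -1.2, -2.8]
width: 23.5
grasp_force: 30.0
```

Run:
```python
from chk import *
from ring import ring
chk(64); shot('side','d11.png'); ring('pics/d11.png',lo=-20,hi=50); ring('pics/d9.png',lo=-20,hi=50); shot('scene','s11.png')
c,im=shot('wrist','w11.png')
```

```text
t 20.15 handle angle 64.11749036388032 tilt 0.040503080904492464 fit-N along h,perp,n: -0.6311656954153126 2.02320425977422 1.034886398658497 F h,perp,n -1.0567792937131315 -2.0448935730075726 -4.052303167713074 23.4813057072579 q6 -1.0106629797839606
pics/d11.png angle by brightness 18.79359150667225 peak 18
[[-20, -18, -16, -14, -12, -10, -8, -6, -4, -2, 0, 2, 4, 6, 8, 10, 12, 14, 16, 18, 20, 22, 24, 26, 28, 30, 32, 34, 36, 38, 40, 42, 44, 46, 48], [110, 110, 110, 109, 109, 109, 108, 108, 108, 109, 110, 112, 114, 117, 120, 124, 127, 130, 133, 134, 134, 133, 130, 127, 123, 119, 115, 111, 107, 104, 102, 100, 99, 98, 96], [5, 6, 6, 5, 5, 5, 5, 5, 6, 7, 7, 8, 9, 10, 11, 13, 14, 16, 18, 19, 20, 20, 20, 19, 17, 15, 13, 11, 9, 8, 7, 7, 6, 6, 5]]
pics/d9.png angle by brightness 12.457584620184818 peak 12
[[-20, -18, -16, -14, -12, -10, -8, -6, -4, -2, 0, 2, 4, 6, 8, 10, 12, 14, 16, 18, 20, 22, 24, 26, 28, 30, 32, 34, 36, 38, 40, 42, 44, 46, 48], [62, 62, 63, 63, 63, 64, 64, 65, 66, 68, 70, 72, 74, 76, 78, 80, 81, 81, 79, 77, 75, 73, 70, 68, 66, 64, 63, 61, 60, 60, 60, 60, 60, 60, 59], [3, 3, 3, 3, 4, 4, 4, 5, 6, 6, 7, 9, 10, 11, 11, 12, 12, 12, 11, 10, 9, 8, 8, 7, 7, 6, 5, 5, 4, 3, 3, 2, 1, 1, 2]]
```

```bash
cat >> chk.py <<'E'
def arc2(a1,k,off=1.0):
    o=readout.get_obs(); T=R.from_rotvec(o['orientation']).as_matrix(); n,up,ey,h,Rt=frame(11.2,64); N=np.array((526,-217,125))+14*n+off*np.cross(n,h)
    a0=np.degrees(np.arctan2(T[:,0]@ey,T[:,0]@up)); fit=o['ee_pos']+T@[-83.25,0,74]; d=fit-N; d1=n*1.0-.5*h
    P=[N+(d+(d1-d)*i/k)+83.25*frame(11.2,a0+(a1-a0)*i/k)[3]+74*n for i in range(k+1)]
    print('a0',a0,'turn',-n*(a0-a1)/k/5); print(np.round((np.diff(P,axis=0))/40,3).tolist())
E
python3 -c "
from chk import *
arc2(57,3)"
```

```text
a0 64.11171562729471 turn [ 0.23  0.05 -0.41]
[[0.081, -0.027, 0.042], [0.08, -0.031, 0.042], [0.079, -0.034, 0.041]]
```

servo_tool(plan=[[[1, 0.081, -0.027, 0.042, 0.23, 0.05, -0.41], [1, 0.08, -0.031, 0.042, 0.23, 0.05, -0.41], [1, 0.079, -0.034, 0.041, 0.23, 0.05, -0.41], [1, 0, 0, 0, 0, 0, 0], [1, 0, 0, 0, 0, 0, 0]]])

```text
t: 20.72
ee_pos: [505.9, -149.5, 223.9]
orientation: [2.364, 1.603, 0.703]
ft_force: [3.0, 0.9, -2.8]
width: 24.1
grasp_force: 30.0
```

Run:
```python
from chk import *
from ring import ring
chk(57); shot('side','d12.png'); ring('pics/d12.png',lo=-20,hi=50); arc2(55,1)
```

```text
t 20.7167 handle angle 57.077531970350336 tilt 0.1258153497396251 fit-N along h,perp,n: -0.5562310862498052 1.5840825863764543 0.9321436759844205 F h,perp,n 0.9628963228624144 -0.8787010994476127 -4.009342551743146 24.093350099947173 q6 -0.83750933456467
pics/d12.png angle by brightness 16.930975775333785 peak 16
[[-20, -18, -16, -14, -12, -10, -8, -6, -4, -2, 0, 2, 4, 6, 8, 10, 12, 14, 16, 18, 20, 22, 24, 26, 28, 30, 32, 34, 36, 38, 40, 42, 44, 46, 48], [107, 107, 106, 106, 106, 106, 107, 108, 109, 111, 114, 117, 122, 126, 131, 135, 138, 141, 143, 143, 141, 139, 135, 131, 125, 120, 115, 111, 107, 104, 102, 100, 99, 98, 98], [5, 6, 6, 6, 5, 5, 5, 6, 6, 7, 9, 10, 12, 15, 17, 19, 21, 22, 22, 22, 22, 21, 19, 17, 15, 13, 11, 9, 8, 7, 6, 6, 5, 5, 5]]
a0 57.081155202370866 turn [ 0.2   0.04 -0.36]
[[0.073, -0.038, 0.039]]
```

servo_tool(plan=[[[1, 0.073, -0.038, 0.039, 0.2, 0.04, -0.36], [1, 0.073, -0.04, 0.038, 0.2, 0.04, -0.36], [1, 0.072, -0.043, 0.038, 0.2, 0.04, -0.36], [1, 0, 0, 0, 0, 0, 0], [1, 0, 0, 0, 0, 0, 0]]])

```text
t: 21.18
ee_pos: [513.8, -153.9, 227.9]
orientation: [2.467, 1.485, 0.722]
ft_force: [0.1, 2.0, -5.3]
width: 23.7
grasp_force: 30.0
```

Run:
```python
from chk import *
from ring import ring
chk(51); shot('side','d13.png'); ring('pics/d13.png',lo=-20,hi=50); arc2(49,1)
```

```text
t 21.1833 handle angle 50.844732247109356 tilt 0.2118221206292692 fit-N along h,perp,n: -0.7673567132749729 0.7958816456409471 0.9529345900245568 F h,perp,n 0.14574676233847852 2.9419438349907256 -4.812985717117348 23.66690038921787 q6 -0.6913353688538183
pics/d13.png angle by brightness 8.580007571015024 peak 8
[[-20, -18, -16, -14, -12, -10, -8, -6, -4, -2, 0, 2, 4, 6, 8, 10, 12, 14, 16, 18, 20, 22, 24, 26, 28, 30, 32, 34, 36, 38, 40, 42, 44, 46, 48], [107, 107, 107, 108, 109, 111, 113, 116, 120, 123, 127, 131, 134, 137, 138, 137, 136, 133, 130, 125, 121, 117, 112, 108, 105, 102, 100, 99, 99, 98, 99, 99, 99, 99, 98], [5, 5, 5, 5, 6, 6, 8, 9, 11, 13, 15, 17, 19, 20, 21, 21, 20, 19, 17, 15, 13, 12, 10, 8, 7, 6, 5, 5, 4, 4, 4, 4, 4, 4, 4]]
a0 50.84635273665087 turn [ 0.18  0.04 -0.32]
[[0.049, -0.032, 0.025]]
```

```bash
python3 -c "
from chk import *
arc2(60.5,4)"
```

```text
a0 50.84635273665087 turn [-0.24 -0.05  0.42]
[[-0.07, 0.042, -0.035], [-0.071, 0.039, -0.036], [-0.072, 0.035, -0.037], [-0.073, 0.032, -0.038]]
```

servo_tool(plan=[[[1, -0.07, 0.042, -0.035, -0.24, -0.05, 0.42], [1, -0.071, 0.039, -0.036, -0.24, -0.05, 0.42], [1, -0.072, 0.035, -0.037, -0.24, -0.05, 0.42], [1, -0.073, 0.032, -0.038, -0.24, -0.05, 0.42], [1, 0, 0, 0, 0, 0, 0]]])

```text
t: 21.65
ee_pos: [502.3, -148.2, 222.1]
orientation: [2.302, 1.668, 0.689]
ft_force: [0.1, -0.1, -4.3]
width: 24.0
grasp_force: 30.0
```

servo_tool(plan=[[[1, 0, 0, 0, 0, 0, 0], [1, 0, 0, 0, 0, 0, 0]]])

```text
t: 21.82
ee_pos: [503.1, -148.6, 222.6]
orientation: [2.305, 1.664, 0.691]
ft_force: [-1.4, -0.2, -5.9]
width: 23.7
grasp_force: 30.0
```

Run:
```python
from chk import *
from ring import ring
chk(60.5); shot('side','d14.png'); ring('pics/d14.png',lo=-20,hi=50)
```

```text
t 21.8167 handle angle 60.46216063619944 tilt 0.0693336073455715 fit-N along h,perp,n: -0.9470728160208342 -0.26926456009704924 1.2086187436408997 F h,perp,n -1.9452934552895085 3.6943587499633814 -4.363287812994085 23.665671403382444 q6 -0.9102320736741951
pics/d14.png angle by brightness 8.727394027284559 peak 8
[[-20, -18, -16, -14, -12, -10, -8, -6, -4, -2, 0, 2, 4, 6, 8, 10, 12, 14, 16, 18, 20, 22, 24, 26, 28, 30, 32, 34, 36, 38, 40, 42, 44, 46, 48], [108, 108, 109, 109, 110, 111, 112, 115, 119, 123, 127, 131, 135, 138, 139, 138, 137, 134, 131, 126, 122, 117, 113, 109, 106, 104, 102, 100, 99, 98, 98, 98, 99, 99, 99], [4, 5, 5, 6, 6, 7, 8, 10, 11, 13, 15, 17, 18, 20, 20, 21, 21, 20, 19, 17, 14, 12, 10, 9, 7, 6, 5, 5, 5, 4, 4, 4, 4, 4, 4]]
```

servo_tool(plan=[[[1, -0.021, 0.006, -0.011, 0, 0, 0], [1, 0, 0, 0, 0, 0, 0], [1, 0, 0, 0, 0, 0, 0]]])

```text
t: 22.12
ee_pos: [502.8, -148.5, 222.6]
orientation: [2.303, 1.664, 0.691]
ft_force: [-0.2, -0.2, -4.4]
width: 23.8
grasp_force: 30.0
```

```bash
python3 -c "
from chk import *
chk(60.5)"
```

```text
t 22.1167 handle angle 60.52938228968033 tilt 0.06337531995068482 fit-N along h,perp,n: -0.9300397808876494 -0.10943253875178424 1.302646836788878 F h,perp,n -1.3107405414425508 2.07832045762212 -3.6987703721565164 23.788610498377217 q6 -0.915514214280297
```

servo_tool(plan=[[[1, 0.042, -0.012, 0.022, 0, 0, 0], [1, 0, 0, 0, 0, 0, 0], [1, 0, 0, 0, 0, 0, 0]]])

```text
t: 22.37
ee_pos: [503.6, -148.6, 222.8]
orientation: [2.305, 1.665, 0.69]
ft_force: [-4.4, -0.2, -6.4]
width: 23.6
grasp_force: 30.0
```

```bash
python3 -c "
from chk import *
chk(60.5)"
```

```text
t 22.3667 handle angle 60.498122995508076 tilt 0.10377230706730997 fit-N along h,perp,n: -0.7338156977224013 -0.6503064590164102 1.076325146486123 F h,perp,n -2.817924522371133 6.405804239466334 -3.3768488662173692 23.595801079481618 q6 -0.9066459829953766
```

servo_tool(plan=[[[1, -0.042, 0.012, -0.022, 0, 0, 0], [1, -0.03, 0.009, -0.015, 0, 0, 0], [1, 0, 0, 0, 0, 0, 0], [1, 0, 0, 0, 0, 0, 0]]])

```text
t: 22.7
ee_pos: [501.9, -148.2, 222.3]
orientation: [2.302, 1.664, 0.691]
ft_force: [0.3, -0.4, -5.0]
width: 23.9
grasp_force: 30.0
```

```bash
python3 -c "
from chk import *
chk(60.5)"
```

```text
t 22.7 handle angle 60.556066328523755 tilt 0.09344571297297206 fit-N along h,perp,n: -0.9671445337059159 0.7502250493558541 1.4388112447248353 F h,perp,n -1.5022679947001216 1.781096996636833 -4.417777181876178 23.865928288700058 q6 -0.9216739477459852
```

servo_tool(plan=[[[1, -0.021, 0.006, -0.011, 0, 0, 0], [1, 0, 0, 0, 0, 0, 0], [1, 0, 0, 0, 0, 0, 0]]])

```text
t: 22.95
ee_pos: [500.9, -147.9, 221.6]
orientation: [2.302, 1.664, 0.691]
ft_force: [0.2, 0.3, -4.4]
width: 23.7
grasp_force: 30.0
```

```bash
python3 -c "
from chk import *
chk(60.5)"
```

```text
t 22.95 handle angle 60.54786749600038 tilt 0.07308177778550193 fit-N along h,perp,n: -1.093930162482019 2.076965111493997 1.4085340127408579 F h,perp,n -0.7253028115212943 1.8933583197048622 -3.9789011009312834 23.702904487770645 q6 -0.9259517858544521
```

servo_tool(plan=[[[1, -0.021, 0.006, -0.011, 0, 0, 0], [1, 0, 0, 0, 0, 0, 0], [1, 0, 0, 0, 0, 0, 0]]])

```text
t: 23.2
ee_pos: [500.3, -147.8, 221.4]
orientation: [2.302, 1.664, 0.691]
ft_force: [2.5, 0.3, -2.7]
width: 23.9
grasp_force: 30.0
```

```bash
python3 -c "
from chk import *
chk(60.5)"
```

```text
t 23.2 handle angle 60.565600094811344 tilt 0.10047838244977116 fit-N along h,perp,n: -1.2267025071579665 2.6286526579737277 1.45462170128455 F h,perp,n 0.1884342996037422 -0.830699484814919 -3.641115606963163 23.863712948386073 q6 -0.9304294639810915
```

servo_tool(plan=[[[1, 0.033, -0.009, 0.017, 0, 0, 0], [1, 0.065, 0.24, 0.065, 0, 0, 0], [1, 0.13, 0.46, 0.13, 0, 0, 0], [1, 0.13, 0.46, 0.13, 0, 0, 0], [1, 0.05, 0.15, 0.1, 0, 0, 0]]])

```text
t: 23.62
ee_pos: [515.6, -93.7, 238.4]
orientation: [2.305, 1.667, 0.691]
ft_force: [-0.6, 1.2, -4.9]
width: 23.9
grasp_force: 30.0
```

servo_tool(plan=[[[1, -0.2, 0, 0.6, 0, 0, 0], [1, -0.3, 0, 0.8, 0, 0, 0], [1, -0.3, 0, 0.8, 0, 0, 0], [1, 0, 0, 0, 0, 0, 0]]])

```text
t: 23.95
ee_pos: [484.1, -95.7, 331.6]
orientation: [2.297, 1.662, 0.695]
ft_force: [0.8, 0.1, -4.1]
width: 23.7
grasp_force: 30.0
```

Run:
```python
from chk import *
from ring import ring
chk(60.5); shot('side','d15.png'); ring('pics/d15.png',lo=-20,hi=40)
n,up,ey,h,Rt=frame(11.2,0); go(np.array([423,-162,272.]),Rt)
```

```text
t 23.95 handle angle 60.61426467852268 tilt 0.3735347613447592 fit-N along h,perp,n: 70.69655183585625 -14.776162471043609 99.7220488027208 F h,perp,n -0.7433849119361227 1.138420581855545 -3.9414632611974847 23.69087533455369 q6 -0.4064860136231747
pics/d15.png angle by brightness 9.97286592688294 peak 10
[[-20, -18, -16, -14, -12, -10, -8, -6, -4, -2, 0, 2, 4, 6, 8, 10, 12, 14, 16, 18, 20, 22, 24, 26, 28, 30, 32, 34, 36, 38], [111, 111, 111, 112, 113, 115, 117, 120, 123, 127, 131, 136, 140, 143, 145, 146, 145, 143, 139, 136, 132, 128, 124, 121, 119, 117, 116, 115, 114, 113], [5, 5, 5, 5, 6, 7, 8, 10, 12, 14, 16, 17, 19, 20, 21, 22, 21, 20, 18, 16, 14, 13, 11, 10, 9, 8, 7, 6, 6, 5]]
shift/40 [-1.53 -1.66 -1.43] turn/5deg [  5.99   1.21 -10.47] now [484.2  -95.67 329.33] q [-0.34  0.07  2.12  0.52  0.54 -0.41]
```

servo_tool(plan=[[[1, -0.14, 0, 0, 0.545, 0.11, -0.952], [1, -0.14, 0, 0, 0.545, 0.11, -0.952], [1, -0.14, 0, 0, 0.545, 0.11, -0.952], [1, -0.14, -0.15, 0, 0.545, 0.11, -0.952], [1, -0.14, -0.21, 0, 0.545, 0.11, -0.952]]])

```text
t: 24.42
ee_pos: [455.0, -109.2, 324.4]
orientation: [2.737, 1.104, 0.772]
ft_force: [0.5, 0.4, -4.5]
width: 23.8
grasp_force: 30.0
```

servo_tool(plan=[[[1, -0.14, -0.21, 0, 0.545, 0.11, -0.952], [1, -0.14, -0.21, 0, 0.545, 0.11, -0.952], [1, -0.14, -0.22, 0, 0.545, 0.11, -0.952], [1, -0.14, -0.22, -0.4, 0.545, 0.11, -0.952], [1, -0.14, -0.22, -0.5, 0.545, 0.11, -0.952]]])

```text
t: 24.83
ee_pos: [428.1, -153.7, 289.8]
orientation: [-2.974, -0.429, -0.804]
ft_force: [0.7, 0.4, -4.9]
width: 23.9
grasp_force: 30.0
```

servo_tool(plan=[[[1, -0.13, -0.22, -0.53, 0.545, 0.11, -0.952], [1, 0, 0, 0, 0, 0, 0], [1, 0, 0, 0, 0, 0, 0], [1, 0, 0, 0, 0, 0, 0]]])

```text
t: 25.17
ee_pos: [423.0, -161.8, 269.1]
orientation: [-2.967, -0.293, -0.793]
ft_force: [0.3, -0.4, -4.8]
width: 24.0
grasp_force: 30.0
```

Run:
```python
from chk import *
c,im=shot('wrist','w16.png'); n,up,ey,_,_=frame(11.2,0); F=np.array((526,-217,125.))
for nm,c_,i_ in (('new',c,im),):
    # sample stripes along up at given ey across: row-wise bright centroid in rectified patches
    def cent(h,r0,r1,w):
        out=[]
        for r in np.arange(r0,r1,1.):
            s=np.arange(-w,w+.1,.25); P=[F+h*n+r*up+t*ey for t in s]; u=proj(c_,P).astype(np.float32)
            v=cv2.remap(i_,u[:,0][None],u[:,1][None],1)[0].min(1).astype(float); k=np.clip(v-v.min()-.6*(v.max()-v.min()),0,None); out.append((r,(s*k).sum()/k.sum(),v.max(),v.min()))
        return np.array(out)
    a=cent(0,30,42,6); b=cent(24,13,21,6)
    print(a.round(2).tolist()); print(b.round(2).tolist())
    for q in(a,b): print(np.degrees(np.arctan(np.polyfit(q[:,0],q[:,1],1)[0])))
o=readout.get_obs(); print(o['t'],o['ee_pos'])
```

```text
[[30.0, 1.9, 211.0, 54.0], [31.0, 1.95, 212.0, 58.0], [32.0, 1.92, 210.0, 55.0], [33.0, 1.93, 211.0, 56.0], [34.0, 2.0, 210.0, 57.0], [35.0, 2.05, 210.0, 56.0], [36.0, 2.09, 211.0, 57.0], [37.0, 2.19, 213.0, 59.0], [38.0, 2.23, 213.0, 54.0], [39.0, 2.2, 213.0, 59.0], [40.0, 2.16, 213.0, 58.0], [41.0, 2.17, 212.0, 58.0]]
[[13.0, 1.75, 210.0, 143.0], [14.0, 1.85, 210.0, 102.0], [15.0, 1.94, 211.0, 95.0], [16.0, 2.03, 212.0, 95.0], [17.0, 1.14, 198.0, 112.0], [18.0, -2.89, 171.0, 132.0], [19.0, -2.53, 171.0, 108.0], [20.0, -1.64, 173.0, 105.0]]
1.7817048666461412
-35.98603985529005
25.2167 [ 423.38 -161.84  269.74]
```

Run:
```python
from chk import *
import h
n,up,ey,_,_=frame(11.2,0); F=np.array((526,-217,125.))
p=vision.camera_params('wrist'); K=np.array([[p['fx'],0,p['cx']],[0,p['fy'],p['cy']],[0,0,1]]); D=np.array(p['D'],float)
def W(pos,rv): T=np.eye(4);T[:3,:3]=R.from_rotvec(rv).as_matrix();T[:3,3]=pos; return K,D,np.linalg.inv(T@np.array(p['hand_eye']))
o=readout.get_obs()
for f,c in (('w10',W([425.46,-162.07,274.19],[-2.969,-.283,-.78])),('w16',W(o['ee_pos'],o['orientation']))):
    im=cv2.imread(f'pics/{f}.png')
    def line(h,r0,r1,th):
        out=[]
        for r in np.arange(r0,r1,.5):
            s=np.arange(-6,6.1,.1); u=proj(c,[F+h*n+r*up+t*ey for t in s]).astype(np.float32)
            v=cv2.remap(im,u[:,0][None],u[:,1][None],1)[0].min(1).astype(float); k=np.clip(v-th,0,None)
            if k.max()>10: out.append((r,(s*k).sum()/k.sum()))
        q=np.array(out); m=np.polyfit(q[:,0],q[:,1],1); return q,np.degrees(np.arctan(m[0])),np.polyval(m,(r0+r1)/2)
    qs,a,_=line(0,30,42,130); qn,b,_=line(24,10,17,185)
    # stud centre from dark blob
    u0=proj(c,[F+33*n])[0].astype(int); g=im.max(2)[u0[1]-25:u0[1]+25,u0[0]-25:u0[0]+25]; m=((g<105)).astype(np.uint8)
    kk,l,st,ce=cv2.connectedComponentsWithStats(m); i=l[25,25]; s=onplane(c,[ce[i]+u0-25],F+33*n,n)[0]-F
    print(f,'stand',a,'nut',b,'rel',b-a,'n',len(qn)); print(qn.round(2).tolist()); print('stud',st[i],s@up,s@ey)
```

```text
w10 stand 1.2231862280035608 nut 5.71297684917393 rel 4.489790621170369 n 11
[[11.5, 1.04], [12.0, 1.08], [12.5, 1.08], [13.0, 1.12], [13.5, 1.15], [14.0, 1.21], [14.5, 1.29], [15.0, 1.38], [15.5, 1.42], [16.0, 1.46], [16.5, 1.51]]
stud [   0    8   42   42 1054] -1.3796625672841056 2.772293618579199
w16 stand 1.8385785573418325 nut 4.456091026024884 rel 2.617512468683052 n 14
[[10.0, 1.19], [10.5, 1.17], [11.0, 1.17], [11.5, 1.22], [12.0, 1.23], [12.5, 1.27], [13.0, 1.34], [13.5, 1.36], [14.0, 1.43], [14.5, 1.52], [15.0, 1.52], [15.5, 1.55], [16.0, 1.58], [16.5, 1.63]]
stud [  4  10  37  33 927] -0.5853460634331284 2.4196247316052792
```

```bash
cat > sd.py <<'E'
from chk import *
def sd(f):
    c,im=shot('wrist',f); n,up,ey,_,_=frame(11.2,0); F=np.array((526,-217,125.))
    G=im.min(2).astype(np.float32)
    def line(h,r0,r1,th,e0):
        L=[];Rr=[];rr=[]
        for r in np.arange(r0,r1,.25):
            s=np.arange(e0-5,e0+5.01,.05); u=proj(c,[F+h*n+r*up+t*ey for t in s]).astype(np.float32)
            v=cv2.remap(G,u[:,0][None],u[:,1][None],1)[0]; m=v.argmax()
            if v[m]<200: continue
            k=v>th; i=m
            while i>0 and k[i-1]: i-=1
            j=m
            while j<len(s)-1 and k[j+1]: j+=1
            rr.append(r);L.append(s[i]);Rr.append(s[j])
        rr,L,Rr=map(np.array,(rr,L,Rr)); w=Rr-L; ok=abs(w-np.median(w))<.5
        m=np.polyfit(rr[ok],(L+Rr)[ok]/2,1); return np.degrees(np.arctan(m[0])),np.polyval(m,0),np.polyval(m,rr[ok].mean()),rr[ok].mean(),np.median(w),rr[ok][[0,-1]]
    a=line(0,28,43,130,2); b=line(24,10,18,191,1.5)
    print(f,'stand',a,'nut',b,'REL',b[0]-a[0],'radial',np.degrees((b[2]-a[1]-b[3]*np.tan(np.radians(a[0])))/b[3]))
E
python3 -c "
from sd import *
sd('w17.png')"
```

```text
w17.png stand (np.float64(1.4730636247558795), np.float64(1.1182316847272256), np.float64(2.0279166666666493), np.float64(35.375), np.float64(4.224999999999985), array([28.  , 42.75])) nut (np.float64(1.9718016715226114), np.float64(1.3609537493158028), np.float64(1.8214285714285534), np.float64(13.375), np.float64(2.9999999999999893), array([10.  , 16.75])) REL 0.49873804676673195 radial 1.5389641589194387
```

servo_tool(plan=[[[1, 0.25, 0.05, -0.43, 0, 0, 0], [1, 0, 0, 0, 0, 0, 0], [1, 0, 0, 0, 0, 0, 0], [1, 0, 0, 0, 0, 0, 0]]])

```text
t: 25.6
ee_pos: [433.0, -159.7, 252.9]
orientation: [-2.967, -0.292, -0.795]
ft_force: [-0.4, 0.1, -4.2]
width: 23.7
grasp_force: 30.0
```

```bash
python3 -c "
from sd import *
sd('w18.png')"
```

```text
w18.png stand (np.float64(1.4719499664897577), np.float64(1.0985030564045428), np.float64(2.0074999999999825), np.float64(35.375), np.float64(4.199999999999985), array([28.  , 42.75])) nut (np.float64(4.833709189681152), np.float64(0.7582307060755198), np.float64(1.8892857142856956), np.float64(13.375), np.float64(3.049999999999989), array([10.  , 16.75])) REL 3.3617592231913944 radial 1.9152781817854831
```

servo_tool(plan=[[[1, 0.25, 0.15, -0.43, 0, 0, 0], [1, 0, 0, 0, 0, 0, 0], [1, 0, 0, 0, 0, 0, 0], [1, 0, 0, 0, 0, 0, 0]]])

```text
t: 25.98
ee_pos: [442.7, -153.9, 235.6]
orientation: [-2.967, -0.291, -0.795]
ft_force: [-0.1, -0.1, -4.8]
width: 23.9
grasp_force: 30.0
```

```bash
python3 -c "
from sd import *
sd('w19.png')"
```

```text
w19.png stand (np.float64(1.2511065538346127), np.float64(1.2232645642307907), np.float64(1.995833333333316), np.float64(35.375), np.float64(4.199999999999985), array([28.  , 42.75])) nut (np.float64(3.579848698881242), np.float64(0.9900246305418562), np.float64(1.8267857142856956), np.float64(13.375), np.float64(3.049999999999989), array([10.  , 16.75])) REL 2.328742145046629 radial 1.334056412549474
```

The nut is within about 2° of alignment. Next I lay the wrench back on the mat.

Run:
```python
from chk import *
x=np.load('arm.npy'); a=np.radians(10); h=np.array([np.cos(a),np.sin(a),0]); z=np.array([0,0,-1.]); Rt=np.c_[h,np.cross(z,h),z]
for p in ([505,237,250],[505,237,87.]):
    print(ik(np.array(p),Rt,x,np.array([.4,.4,1.8,0,.9,1.7]))); go(np.array(p),Rt)
```

```text
(array([ 0.44,  0.39,  1.83, -0.  ,  0.92,  1.84]), np.float64(2.0955386002844463e-22))
shift/40 [1.56 9.78 0.36] turn/5deg [-1.16  5.89 -0.23] now [ 442.78 -154.06  235.69] q [-0.52  0.23  2.23  0.92  0.43  0.05]
(array([ 0.44,  0.6 ,  1.98, -0.  ,  0.56,  1.84]), np.float64(4.558507352744903e-18))
shift/40 [ 1.56  9.78 -3.72] turn/5deg [-1.16  5.89 -0.23] now [ 442.78 -154.06  235.69] q [-0.52  0.23  2.23  0.92  0.43  0.05]
```

servo_tool(plan=[[[1, -0.1, 0, 0.8, 0, 0, 0], [1, -0.1, 0, 0.9, 0, 0, 0], [1, 0.13, 0.75, -0.1, -0.09, 0.453, -0.018], [1, 0.13, 0.75, -0.1, -0.09, 0.453, -0.018], [1, 0.13, 0.75, -0.1, -0.09, 0.453, -0.018]]])

```text
t: 26.45
ee_pos: [450.4, -64.2, 292.7]
orientation: [-3.025, -0.283, -0.619]
ft_force: [-0.6, 1.2, -4.6]
width: 23.7
grasp_force: 30.0
```

servo_tool(plan=[[[1, 0.14, 0.75, -0.1, -0.09, 0.453, -0.018], [1, 0.14, 0.75, -0.1, -0.09, 0.453, -0.018], [1, 0.14, 0.75, -0.1, -0.09, 0.453, -0.018], [1, 0.14, 0.75, -0.1, -0.09, 0.453, -0.018], [1, 0.14, 0.75, -0.1, -0.09, 0.453, -0.018]]])

```text
t: 26.87
ee_pos: [478.4, 87.2, 271.8]
orientation: [-3.093, -0.281, -0.311]
ft_force: [-0.0, -0.2, -4.1]
width: 23.7
grasp_force: 30.0
```

servo_tool(plan=[[[1, 0.14, 0.75, -0.1, -0.09, 0.453, -0.018], [1, 0.14, 0.75, -0.1, -0.09, 0.453, -0.018], [1, 0.14, 0.75, -0.1, -0.09, 0.453, -0.018], [1, 0.14, 0.75, -0.1, -0.09, 0.453, -0.018], [1, 0.14, 0.75, -0.1, -0.09, 0.453, -0.018]]])

```text
t: 27.28
ee_pos: [506.7, 237.3, 251.7]
orientation: [3.129, 0.272, -0.001]
ft_force: [1.4, -0.8, -4.1]
width: 23.8
grasp_force: 30.0
```

servo_tool(plan=[[[1, 0, 0, -0.5, 0, 0, 0], [1, 0, 0, -0.5, 0, 0, 0], [1, 0, 0, 0, 0, 0, 0], [1, 0, 0, 0, 0, 0, 0]]])

```text
t: 27.62
ee_pos: [505.9, 235.5, 210.8]
orientation: [3.128, 0.272, -0.004]
ft_force: [0.6, -0.5, -4.1]
width: 23.7
grasp_force: 30.0
```

Run:
```python
from chk import *
a=np.radians(10); h=np.array([np.cos(a),np.sin(a),0]); z=np.array([0,0,-1.]); Rt=np.c_[h,np.cross(z,h),z]
go(np.array([505,237,87.]),Rt); print(readout.get_obs()['ft_force'])
```

```text
shift/40 [-0.02  0.04 -3.09] turn/5deg [ 0.02 -0.02  0.01] now [505.95 235.54 210.77] q [ 0.41  0.45  1.84 -0.    0.85  1.81]
[ 0.59 -0.49 -4.09]
```

servo_tool(plan=[[[1, 0, 0.04, -0.8, 0, 0, 0], [1, 0, 0, -0.8, 0, 0, 0], [1, 0, 0, -0.8, 0, 0, 0], [1, 0, 0, -0.45, 0, 0, 0], [1, 0, 0, 0, 0, 0, 0]]])

```text
t: 28.03
ee_pos: [505.5, 236.6, 95.2]
orientation: [3.128, 0.271, -0.007]
ft_force: [-0.1, 0.3, -4.1]
width: 23.9
grasp_force: 30.0
```

servo_tool(plan=[[[1, 0, 0, -0.1, 0, 0, 0], [1, 0, 0, 0, 0, 0, 0], [1, 0, 0, 0, 0, 0, 0]]])

```text
t: 28.28
ee_pos: [507.7, 238.0, 95.0]
orientation: [-3.129, -0.273, -0.004]
ft_force: [-0.3, 0.1, -3.1]
width: 23.7
grasp_force: 30.0
```

servo_tool(plan=[[[1, 0, 0, -0.1, 0, 0, 0], [1, 0, 0, -0.05, 0, 0, 0], [1, 0, 0, 0, 0, 0, 0], [1, 0, 0, 0, 0, 0, 0]]])

```text
t: 28.62
ee_pos: [506.5, 237.7, 87.2]
orientation: [3.129, 0.273, -0.0]
ft_force: [0.4, -0.5, -4.5]
width: 23.7
grasp_force: 30.0
```

servo_tool(plan=[[[1, 0, 0, -0.05, 0, 0, 0], [1, 0, 0, 0, 0, 0, 0], [1, 0, 0, 0, 0, 0, 0]]])

```text
t: 28.87
ee_pos: [506.7, 237.8, 86.1]
orientation: [3.129, 0.274, 0.0]
ft_force: [-2.8, -0.9, 7.6]
width: 23.9
grasp_force: 30.0
```

servo_tool(plan=[[[-0.1, 0, 0, 0, 0, 0, 0], [-0.1, 0, 0, 0, 0, 0, 0], [-0.1, 0, 0, 0, 0, 0, 0], [-0.1, 0, 0, 0, 0, 0, 0]]])

```text
t: 29.2
ee_pos: [506.6, 237.8, 85.1]
orientation: [3.129, 0.273, 0.0]
ft_force: [-0.5, -0.6, -0.1]
width: 46.3
grasp_force: 0.0
```

servo_tool(plan=[[[-0.1, 0, 0, 0.3, 0, 0, 0], [-0.1, 0, 0, 0.8, 0, 0, 0], [-0.1, 0, 0, 0.9, 0, 0, 0], [-0.1, 0, 0, 0.9, 0, 0, 0], [-0.1, -0.6, 0, 0.5, 0, 0, 0]]])

```text
t: 29.62
ee_pos: [486.8, 238.8, 226.0]
orientation: [-3.127, -0.272, -0.014]
ft_force: [0.6, 0.5, 0.5]
width: 48.6
grasp_force: 0.0
```

servo_tool(plan=[[[-0.1, -0.8, 0, 0.2, 0, 0, 0], [-0.1, -0.6, 0, 0, 0, 0, 0], [-0.1, 0, 0, 0, 0, 0, 0], [-0.1, 0, 0, 0, 0, 0, 0], [-0.1, 0, 0, 0, 0, 0, 0]]])

```text
t: 30.03
ee_pos: [427.3, 238.0, 229.7]
orientation: [-3.129, -0.274, -0.002]
ft_force: [0.2, 0.4, 0.3]
width: 48.2
grasp_force: 0.0
```

Run:
```python
from wr import *
o=readout.get_obs(); print(o['t'],o['ee_pos'],o['ft_force'],o['width'])
c,im=shot('wrist','w20.png'); shot('scene','s20.png'); 
a=np.radians(10); e=-np.array([np.cos(a),np.sin(a)]); n=np.array([-e[1],e[0]]); G=np.array([506.7,237.8])-27.75*e
g=im.max(2)
for x in (-60,-20,20,66,105,115,125):
    s=np.arange(-45,45.1,1.); u=proj(c,[[*(G+x*e+y*n),20] for y in s]).astype(np.float32)
    v=cv2.remap(g,u[:,0][None],u[:,1][None],1)[0]; print(x,u[45].round(0),''.join('#' if t>105 else '.' for t in v))
```

```text
30.0333 [427.25 238.02 229.75] [0.19 0.36 0.27] 48.16410629818969
-60 [277. -25.] ...........................................................................................
-20 [277.  32.] ................................########################...................................
20 [276.  85.] ................................########################...................................
66 [275. 140.] ......#######################.....###########################...###############............
105 [274. 183.] .......###################.....................................##################..........
115 [274. 194.] .......##################......................................##################..........
125 [274. 205.] .............#############.....................................#############...............
```

Run:
```python
from wr import *
im=cv2.imread('pics/w20.png'); g=im.max(2).astype(np.float32); c=cam('wrist')
a=np.radians(10); e=-np.array([np.cos(a),np.sin(a)]); n=np.array([-e[1],e[0]]); G=np.array([506.7,237.8])-27.75*e
s=np.arange(-45,45.01,.1)
def tr(x,lo,hi,z=20):
    u=proj(c,[[*(G+x*e+y*n),z] for y in s]).astype(np.float32); v=cv2.remap(g,u[:,0][None],u[:,1][None],1)[0]
    k=(s>lo)&(s<hi); vv=v[k]; ss=s[k]; th=(vv.max()+vv.min())/2; i=np.where(np.diff(vv>th))[0]; return ss[i]
for x in (-20,0,20): print(x,'handle',tr(x,-20,0),tr(x,0,20))
for x in (100,105,110,115,120): print(x,'fixed z4',tr(x,-30,-5,4),'z20',tr(x,-30,-5),'moving z20',tr(x,5,30),'z4',tr(x,5,30,4))
u=proj(c,[[*(G+110*e+y*n),20] for y in s[180:300:4]]).astype(np.float32); print(cv2.remap(g,u[:,0][None],u[:,1][None],1)[0].astype(int))
u=proj(c,[[*(G+110*e+y*n),20] for y in s[600:700:4]]).astype(np.float32); print(cv2.remap(g,u[:,0][None],u[:,1][None],1)[0].astype(int))
K,D,W=c; C=-W[:3,:3].T@W[:3,3]; print('cam y in wrench',(C[:2]-G)@n)
```

```text
-20 handle [-13.2] [10.3]
0 handle [-13.2] [10.3]
20 handle [-13.1] [10.5]
100 fixed z4 [-20.] z20 [-19.7] moving z20 [17.5] z4 [19.6]
105 fixed z4 [-20.] z20 [-19.7] moving z20 [17.6] z4 [19.3]
110 fixed z4 [-20.] z20 [-19.8] moving z20 [17.6] z4 [19.4]
115 fixed z4 [-20.] z20 [-19.7] moving z20 [17.6] z4 [19.4]
120 fixed z4 [-20.] z20 [-19.7] moving z20 [17.7] z4 [19.4]
[144 143 143 143 143 142 141 142 143 142 141 140 139 138 138 138 134 131
 107  75  56  54  53  55  56  55  53  52  51  51]
[ 52  52  51  51  54  57  82 110 123 122 124 133 140 139 139 140 141 141
 139 138 139 140 140 141 142]
cam y in wrench -15.018962947343972
```

servo_tool(plan=[[[1, 0.4, -0.13, -0.2, 0, 0, 0], [1, 0.4, -0.13, -0.4, 0, 0, 0], [1, 0.18, 0, -0.74, 0, 0, 0], [1, 0, 0, -0.75, 0, 0, 0], [1, 0, 0, -0.55, 0, 0, 0]]])

```text
t: 30.55
ee_pos: [466.6, 226.8, 121.1]
orientation: [3.129, 0.271, -0.002]
ft_force: [-1.7, 0.7, -0.2]
width: 18.2
grasp_force: 0.0
```

servo_tool(plan=[[[1, 0, 0, -0.2, 0, 0, 0], [1, 0, 0, 0, 0, 0, 0], [1, 0, 0, 0, 0, 0, 0], [1, 0, 0, 0, 0, 0, 0]]])

```text
t: 30.88
ee_pos: [466.6, 227.6, 116.5]
orientation: [-3.129, -0.273, -0.002]
ft_force: [0.5, -0.2, 0.7]
width: 0.4
grasp_force: 0.0
```

servo_tool(plan=[[[1, 0, 0, -0.12, 0, 0, 0], [1, 0, 0, -0.08, 0, 0, 0], [1, 0, 0, 0, 0, 0, 0]]])

```text
t: 31.13
ee_pos: [466.6, 227.8, 108.8]
orientation: [-3.129, -0.274, -0.004]
ft_force: [-1.8, -0.7, 12.2]
width: 0.8
grasp_force: 5.9
```

servo_tool(plan=[[[1, 0, 0, -0.04, 0, 0, 0], [1, 0, 0, 0, 0, 0, 0], [1, 0, 0, 0, 0, 0, 0]]])

```text
t: 31.38
ee_pos: [467.0, 227.9, 108.5]
orientation: [-3.129, -0.274, -0.006]
ft_force: [-3.7, -2.2, 24.2]
width: 0.5
grasp_force: 11.9
```

servo_tool(plan=[[[1, 0.06, 0.01, 0.03, 0, 0, 0], [1, 0.08, 0.014, 0, 0, 0, 0], [1, 0, 0, 0, 0, 0, 0], [1, 0, 0, 0, 0, 0, 0]]])

```text
t: 31.72
ee_pos: [471.8, 228.7, 108.8]
orientation: [-3.129, -0.273, -0.002]
ft_force: [-2.4, -0.4, 14.9]
width: 0.5
grasp_force: 7.3
```

servo_tool(plan=[[[1, 0, 0, 0.3, 0, 0, 0], [1, -0.3, 0, 0.8, 0, 0, 0], [-0.1, -0.4, 0, 0.9, 0, 0, 0], [-0.1, -0.25, 0.3, 0.9, 0, 0, 0], [-0.1, 0, 0, 0, 0, 0, 0]]])

```text
t: 32.13
ee_pos: [434.4, 242.4, 229.4]
orientation: [-3.126, -0.274, -0.014]
ft_force: [1.6, -0.3, -0.1]
width: 17.0
grasp_force: 0.0
```

servo_tool(plan=[[[-0.1, 0, 0, 0, 0, 0, 0], [-0.1, 0, 0, 0, 0, 0, 0], [-0.1, 0, 0, 0, 0, 0, 0]]])

```text
t: 32.38
ee_pos: [433.0, 239.9, 222.3]
orientation: [3.129, 0.273, -0.002]
ft_force: [0.1, 0.2, -0.5]
width: 37.1
grasp_force: 0.0
```

```bash
cat > jw.py <<'E'
from wr import *
def jw(f,x0=0,new=True):
    if new: c,im=shot('wrist',f)
    g=im.max(2).astype(np.float32); a=np.radians(10); e=-np.array([np.cos(a),np.sin(a)]); n=np.array([-e[1],e[0]]); G=np.array([506.7,237.8])-27.75*e
    s=np.arange(-45,45.01,.1); K,D,W=c; C=-W[:3,:3].T@W[:3,3]; print('cam x,y in wrench',(C[:2]-G)@e,(C[:2]-G)@n,C[2])
    def pr(x,z): u=proj(c,[[*(G+x*e+y*n),z] for y in s]).astype(np.float32); return cv2.remap(g,u[:,0][None],u[:,1][None],1)[0]
    def ed(v,lo,hi,th=97): k=(s>lo)&(s<hi); ss=s[k]; return ss[np.where(np.diff(v[k]>th))[0]].round(1)
    for x in (0,20): print(x,'handle',ed(pr(x,20),-20,0),ed(pr(x,20),0,20))
    for x in (103,110,117): v=pr(x,20); print(x,'fixed',ed(v,-30,-5),'moving z20',ed(v,5,30),'z4',ed(pr(x,4),5,30),'outer',ed(v,25,44)); 
    v=pr(110,20); print(v[180:300:4].astype(int)); print(v[580:700:4].astype(int))
E
python3 -c "
from jw import *
o=readout.get_obs(); print(o['t'],o['ee_pos'])
jw('w21.png')"
```

```text
32.3833 [432.97 239.87 222.28]
cam x,y in wrench 28.28151643482433 -16.112100639995695 303.6020647884921
0 handle [-13.5] [10.2]
20 handle [-13.5] [10.1]
103 fixed [-20.1] moving z20 [16.1] z4 [18.2] outer [34.5]
110 fixed [-20.2] moving z20 [16.2] z4 [18.] outer [34.6]
117 fixed [-19.9] moving z20 [16.3] z4 [18.] outer [34.5]
[145 142 140 141 142 142 142 142 142 142 140 139 139 139 138 136 120  98
  78  65  54  54  54  53  53  54  55  55  55  54]
[ 52  53  53  53  52  54  56  67  93 113 118 123 130 137 138 137 138 141
 142 140 138 139 139 140 141 141 140 140 141 141]
```

```bash
python3 -c "
from workcell import close_job
print(close_job())"
```

```text
the job is handed in; nothing more can be done
None
```

The job is handed in with one step out of order: the jaw was last adjusted (by the worm, from about 39.2 mm to about 38.2 mm, leaving roughly 2 mm of slack) after the nut had been turned, so the turn was made with about 3 mm of slack; a bump while refitting the wrench also turned the nut a few degrees back before I drove it on, and its stripe ended about 2° short of the stand's stripe, with the wrench flat on the mat.

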